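# Pack the turned lids in their tray

### The arm

A 6-joint arm with a two-finger parallel gripper is mounted at the origin on a cart in front of the work surface, level with it; the furniture and walls round the work are solid. World frame = base frame: x ahead of the robot, y to its left, z up, the work surface at z = 0. Lengths are in m, angles in rad, forces in N, time in s.
With the tool pointing down it reaches from about 0.35 to 0.925 m from the base axis. Payload 6.4 kg.
Tool frame: the origin (TCP) lies on the centre line of the jaws, within the pads' length; the fingertips stand 8 mm ahead of it and the grasp point (between the pads) lies 11 mm behind it; z points along the fingers, y is the line along which they close (so a half turn about z gives the same grasp; the last joint's range is limited). The gripper opens to 94 mm and grips with 3 to 60 N. Pads are 16 mm wide; open, the fingers measure 119 mm over their backs; the gripper's body (75 mm by 177 mm) begins 78 mm behind the grasp point.
Start: joints at [-1.519, 0.245, 1.558, -0, 1.339, -0.174], TCP at [0.146, -0.634, 0.213] pointing down, gripper open.
Joint ranges: [-3.13, 3.13], [-1.02, 2.26], [0.13, 2.54], [-0.95, 4.09], [0.21, 2.88], [-2.74, 2.74]. Speed limits (rad/s): [2.57, 2.57, 3.14, 3.14, 3.14, 3.14].

### API

Orientations are given as a rotation vector (axis times angle).
In Python, from workcell import env, optics, ticket, finder gives the robot as it stands.
- The arm moves only by the tool jog_arm, never from a script. Its argument "motion" is a list of rows, each an object with "travel": the shift along the tool's x, y, z each as a share of 25 mm, from -1 to 1, a list of three; "angular": the turn, a rotation vector about the tool's x, y, z each as a share of 0.08 rad, from -1 to 1, a list of three; "grip": the closure, from 0 (fully open) to 1 (shut). A call has 1 to 12 rows; each row shifts and turns the commanded pose from where the row before left it, along the tool's axes as they then stand; what a row does not reach is not made up. A row lasts 1/12 s, in which the tool goes at most 41.7 mm and 7.16 degrees, less where a joint would pass 70% of its speed; a pose out of reach is approached as far as the arm can. A call with a number of a shift or a turn outside -1 to 1 is refused whole. A call with a gripper value outside its range is refused whole. The fingers move at their own pace and stop on an object; "grip_force" is the grip in N (left out, the last holds). Time passes only in rows, so rows that do not move let the fingers close. It gives the time, the measured TCP pose, the force, the opening and the grip force at its end, in the units of the state.
- env.get_obs(): the state, without advancing time (a new reading comes with each control period).
- optics.read_camera(name): name is "scene" or "side" or "wrist"; returns a dict with "frame" (400x640x3 uint8, red, green, blue), "intrinsics" (3x3 intrinsics, pixels), "R" (3x3) and "t" (3): a world point X has camera coordinates R X + t. Camera axes: x right, y down, z forward; pixel columns grow to the right and rows downward; lengths in m; the calibration is good to about 2 mm. A picture is of the moment at which its call begins. There is no depth.
- ticket.finish_job(): hands the job in; it is judged then, once.
Trained networks look in a picture, given as the dict that the camera call returned (one of the last four; its "shot" number tells which), for a name from the list of things; names that differ only in an ending like _2 or _b are one class to them, and where a whole thing is asked for, a point or a joint stands for the part that bears it (a point fixed in the world has none). Each returns a list of dicts, best first, with "confidence" (0 to 1); they miss things now and then, are a little off and sometimes report something else, mostly with a low value. They report only what shows in the picture. A call takes as long as a camera call. They do not tell look-alikes from the thing itself.
- finder.regions_of(picture, name): "mask" (400x640 bool, what is visible of it) and "bbox" ([left, top, width, height] in pixels, round what is visible of it).
- finder.mark_of(picture, name): "xy" ([column, row] in pixels: a listed point, or the origin of a listed thing).
The state is a dict: "t": time; "joints": joint angles; "joint_velocities": joint speeds; "joint_torque": joint torques, N m; "tool_pos": TCP position; "eef_rot": TCP orientation; "contact_force": force on the tool from outside, world axes, zero at the start; "ft_torque": the same for the moment, N m; "finger_gap": finger opening in m; "gripper_force": force on a finger pad.
Only numpy, scipy, OpenCV 4.12 (cv2) and the standard library are available. Lean on these libraries where they do the work, as an engineer would, in place of code of your own. Each camera call takes 0.05 s, during which the arm holds its last target. There are 200 camera calls.

### The job

The cover board has dropped into the packing tray and jammed askew under the tray's lips: turn it straight, lift it out and lay it aside. Then nest all the domed wooden lids that are on the bench in the middle of the tray, crown down, each seated level inside the next larger one, and lay the cover board level and centred on top of the nest, handle up, to keep the sawdust out.

Things in the scene. Friction and masses are not known exactly. Their poses are not given: they have to be found in the camera images.
- tray_floor (a point): Centre of the floor's top face of a fixed shallow wooden tray, 8 mm above the bench; x along its length, z up. Inside 192 (x) by 170 mm (y), walls 10 mm thick. Above this point: lips along both long walls (underside 18, top 28 mm) leave a mouth 138 mm wide (y); end walls 18 mm, no lips. Level with the tray, the bench to its right (-y) is clear up to 0.25 m from this point.
- cover_handle (a point): Middle of the upright bar handle (90 x, 20 y, 26 mm high) on a loose plywood cover board 150 x, 112 y, 9 mm thick, 0.2 kg; 22 mm above the board's underside, 13 mm below the handle's top; z up. It starts flat on the tray's floor, turned 17 to 23 degrees, two corners under the lips; it lifts out freely when centred and within 8 degrees of the tray's length.
- lid_1_mid (a point): Domed lid 1: the largest, mid-brown wood with a dark band; may be absent. Diameter 128 mm, height 50, hollow side up on its flat crown. Point on its axis, 25 mm below the rim; z up out of the hollow. Wall 8 mm, upright for 14 mm below the rim; hollow 36 deep: a smaller lid in it stands 14 mm higher. Pinch the rim, one finger inside, reaching at most 11 mm below the rim, to clear the lid beneath.
- lid_2_mid (a point): Domed lid 2: the second largest, pale wood with a dark band; may be absent. Diameter 108 mm, height 50, hollow side up on its flat crown. Point on its axis, 25 mm below the rim; z up out of the hollow. Wall 8 mm, upright for 14 mm below the rim; hollow 36 deep: a smaller lid in it stands 14 mm higher. Pinch the rim, one finger inside, reaching at most 11 mm below the rim, to clear the lid beneath.
- lid_3_mid (a point): Domed lid 3: the third largest, dark wood with a pale band; may be absent. Diameter 88 mm, height 50, hollow side up on its flat crown. Point on its axis, 25 mm below the rim; z up out of the hollow. Wall 8 mm, upright for 14 mm below the rim; hollow 36 deep: a smaller lid in it stands 14 mm higher. Pinch the rim, one finger inside, reaching at most 11 mm below the rim, to clear the lid beneath.
- lid_4_mid (a point): Domed lid 4: the smallest, mid-brown wood with a pale band; may be absent. Diameter 68 mm, height 50, hollow side up on its flat crown. Point on its axis, 25 mm below the rim; z up out of the hollow. Wall 8 mm, upright for 14 mm below the rim; hollow 36 deep: a smaller lid in it stands 14 mm higher. Pinch the rim, one finger inside, reaching at most 11 mm below the rim, to clear the lid beneath.
Things that resemble listed ones, but are neither listed nor needed, are in the scene too. What is shaped like the part that bears lid_4_mid but green is not meant.

How it is judged:
By the outcome, as a careful person would: the job done as asked, in the order asked, and still so for the second after the job is handed in, with the robot touching nothing.
Of lid_1, lid_2, lid_3, lid_4 only 3 to 4 are there at a start; the rules pass over those that are not, and their reading is None.
At some moment in a run one of lid_1, lid_2, lid_3, lid_4 may be knocked a few centimetres aside while the robot is not near it.
Once in a run the grip may slacken for a moment while it holds something.
It also fails if it takes over 210 s, if anything falls off the work surface, if the arm or the gripper's body presses on something with over 40 N, if the wrist force passes 120 N, or if a joint passes its speed limit or range.

## Working session

There is one attempt and no reset: what is moved stays moved. The work goes in short steps, Python scripts to look and compute and a tool call to move; the robot and the scene stay as the last step left them, time stands still between calls to the robot, and variables do not carry over. Pictures are saved under pics/ and viewed, at most 16 in all, crops included, and the job is handed in when it is done.

Besides the shell and the picture viewer there is one more tool, called after "Call:" by a JSON object that holds its "op" and its "data". jog_arm: Moves the arm, as the interface text tells. Shift numbers are shares of 25 mm and turn numbers shares of 0.08 rad, none past 1 either way. Its arguments: {"type":"object","properties":{"motion":{"type":"array","items":{"type":"object","properties":{"travel":{"type":"array","items":{"type":"number","minimum":-1,"maximum":1}},"angular":{"type":"array","items":{"type":"number","minimum":-1,"maximum":1}},"grip":{"type":"number"}}}},"grip_force":{"type":"number"}},"required":["motion"]}

```bash
ls; mkdir -p pics
cat > h.py <<'E'
import numpy as np, cv2
from workcell import env, optics, ticket, finder
from scipy.spatial.transform import Rotation as R
def shot(n,f=None):
    p=optics.read_camera(n)
    if f: cv2.imwrite('pics/'+f,p['frame'][:,:,::-1])
    return p
def ray(p,xy):
    K,Rm,t=map(np.array,(p['intrinsics'],p['R'],p['t']))
    d=Rm.T@np.linalg.inv(K)@np.array([xy[0],xy[1],1.]); return -Rm.T@t,d
def atz(p,xy,z):
    c,d=ray(p,xy); return c+d*(z-c[2])/d[2]
def proj(p,X):
    q=np.array(p['R'])@np.array(X)+np.array(p['t']); q=np.array(p['intrinsics'])@q; return q[:2]/q[2]
def tri(ps,xys):
    A=np.zeros((3,3));b=np.zeros(3)
    for p,x in zip(ps,xys):
        c,d=ray(p,x); d/=np.linalg.norm(d); M=np.eye(3)-np.outer(d,d); A+=M;b+=M@c
    return np.linalg.solve(A,b)
E
python3 - <<'E'
from h import *
np.set_printoptions(precision=3,suppress=True)
a=shot('scene','s0.png');b=shot('side','d0.png')
print(env.get_obs())
for n,z in (('tray_floor',.008),('cover_handle',.03),('lid_1_mid',.025)):
    for p,l in((a,'scene'),(b,'side')):
        print(n,l,[(np.round(m['xy']),round(m['confidence'],2),atz(p,m['xy'],z)[:2]) for m in finder.mark_of(p,n)])
for p in(a,b): print(-np.array(p['R']).T@p['t'])
E
```

```text
pics
{'t': 0.1, 'joints': array([-1.519,  0.246,  1.559, -0.   ,  1.339, -0.174]), 'joint_velocities': array([ 0.001, -0.   , -0.002, -0.002,  0.001,  0.002]), 'joint_torque': array([ -0.   , -41.691, -31.553,   0.069,   0.031,  -0.   ]), 'tool_pos': array([ 0.145, -0.633,  0.212]), 'eef_rot': array([-3.12 , -0.354, -0.   ]), 'contact_force': array([-0.901, -0.391, -0.673]), 'ft_torque': array([0.024, 0.056, 0.035]), 'gripper_force': 0.0, 'finger_gap': 0.09376141390087739}
tray_floor scene [(array([355., 177.]), 0.57, array([ 0.544, -0.168]))]
tray_floor side [(array([370., 275.]), 0.26, array([ 0.554, -0.135]))]
cover_handle scene [(array([353., 173.]), 0.56, array([ 0.541, -0.149]))]
cover_handle side [(array([370., 276.]), 0.98, array([ 0.542, -0.155]))]
lid_1_mid scene [(array([331., 234.]), 0.9, array([0.48 , 0.095]))]
lid_1_mid side []
[0.141 0.782 0.587]
[ 0.281 -0.639  0.628]
```

View pics/s0.png

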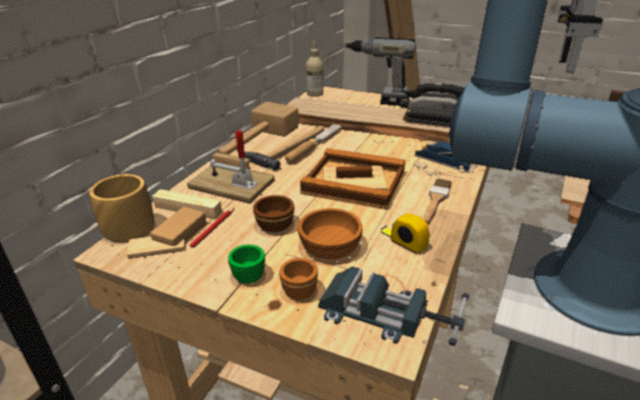

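View pics/d0.png

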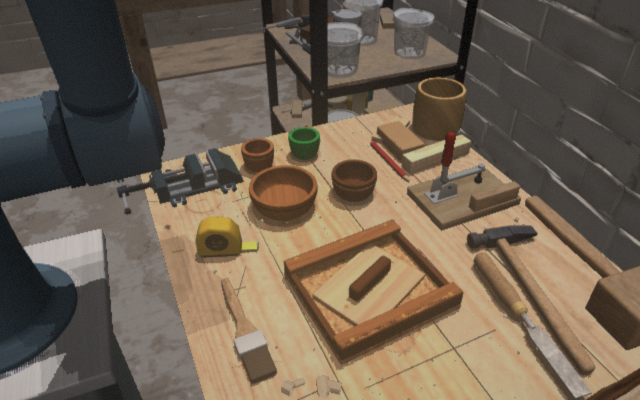

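Run:
```python
from h import *
np.set_printoptions(precision=3,suppress=True)
a=shot('scene');b=shot('side')
for n in ('lid_1_mid','lid_2_mid','lid_3_mid','lid_4_mid'):
    for p,l in((a,'scene'),(b,'side')):
        print(n,l,[(np.round(m['bbox']),round(m['confidence'],2)) for m in finder.regions_of(p,n)])
        print(n,l,[(np.round(m['xy']),round(m['confidence'],2),atz(p,m['xy'],.025)[:2]) for m in finder.mark_of(p,n)])
```

```text
lid_1_mid scene [(array([300., 206.,  60.,  53.]), 0.84)]
lid_1_mid scene [(array([332., 234.]), 0.72, array([0.48 , 0.092]))]
lid_1_mid side [(array([251., 163.,  68.,  57.]), 0.57)]
lid_1_mid side [(array([283., 192.]), 0.86, array([0.483, 0.106]))]
lid_2_mid scene []
lid_2_mid scene []
lid_2_mid side []
lid_2_mid side []
lid_3_mid scene [(array([254., 196.,  46.,  37.]), 0.89)]
lid_3_mid scene [(array([276., 215.]), 0.83, array([0.617, 0.086]))]
lid_3_mid side [(array([328., 158.,  46.,  45.]), 0.93)]
lid_3_mid side [(array([351., 183.]), 0.56, array([0.615, 0.082]))]
lid_4_mid scene [(array([276., 258.,  44.,  44.]), 0.9), (array([228., 245.,  39.,  39.]), 0.59)]
lid_4_mid scene [(array([298., 282.]), 0.65, array([0.47 , 0.248])), (array([247., 266.]), 0.64, array([0.576, 0.25 ]))]
lid_4_mid side [(array([290., 129.,  33.,  32.]), 0.9), (array([241., 138.,  33.,  34.]), 0.7)]
lid_4_mid side [(array([305., 148.]), 0.89, array([0.572, 0.231])), (array([259., 158.]), 0.61, array([0.473, 0.234]))]
```

The scene view shows the tray with the cover at (355,177). The mid-brown bowl at (331,234) is lid 1 and the dark one with a pale band at (275,212) is lid 3. There are two small bowls: brown at (298,280) and green at (247,265), so the brown one fits lid 4. Lid 2 is absent. The side view agrees: (283,192), (353,182), (258,155), with green at (304,145). Next I move over the tray.

Call:
{"op": "jog_arm", "data": {"motion": [{"travel":[0.47,-0.92,-0.15]},{"travel":[0.47,-0.92,-0.15]},{"travel":[0.47,-0.92,-0.15]},{"travel":[0.47,-0.92,-0.15]},{"travel":[0.47,-0.92,-0.15]},{"travel":[0.47,-0.92,-0.15]},{"travel":[0.47,-0.92,-0.15]},{"travel":[0.47,-0.92,-0.15]},{"travel":[0.47,-0.92,-0.15]},{"travel":[0.47,-0.92,-0.15]},{"travel":[0.47,-0.92,-0.15]},{"travel":[0.47,-0.92,-0.15]}]}}

```text
validation failed for argument at $.mo...
```

Call:
{"op": "jog_arm", "data": {"motion": [{"travel":[0.47,-0.92,-0.15]},{"travel":[0.47,-0.92,-0.15]},{"travel":[0.47,-0.92,-0.15]},{"travel":[0.47,-0.92,-0.15]},{"travel":[0.47,-0.92,-0.15]},{"travel":[0.47,-0.92,-0.15]},{"travel":[0.47,-0.92,-0.15]},{"travel":[0.47,-0.92,-0.15]},{"travel":[0.47,-0.92,-0.15]},{"travel":[0.47,-0.92,-0.15]},{"travel":[0.47,-0.92,-0.15]},{}]}}

```text
validation failed for argument at $.mo...
```

Run:
```python
from h import *
np.set_printoptions(precision=3,suppress=True)
p=shot('wrist','w0.png'); o=env.get_obs(); print(o['t'],o['tool_pos'],o['eef_rot'],-np.array(p['R']).T@p['t'])
for n,z in (('tray_floor',.008),('cover_handle',.03)):
    print(n,[(np.round(m['xy']),round(m['confidence'],2),atz(p,m['xy'],z)[:2]) for m in finder.mark_of(p,n)])
for m in finder.regions_of(p,'cover_handle'):
    c=cv2.minAreaRect(np.argwhere(m['mask'])[:,::-1].astype(np.float32)); print(m['confidence'],c,[atz(p,q,.017)[:2] for q in cv2.boxPoints(c)])
```

```text
1.35 [ 0.146 -0.634  0.213] [ 3.122  0.354 -0.   ] [ 0.217 -0.617  0.384]
tray_floor []
cover_handle []
```

View pics/w0.png

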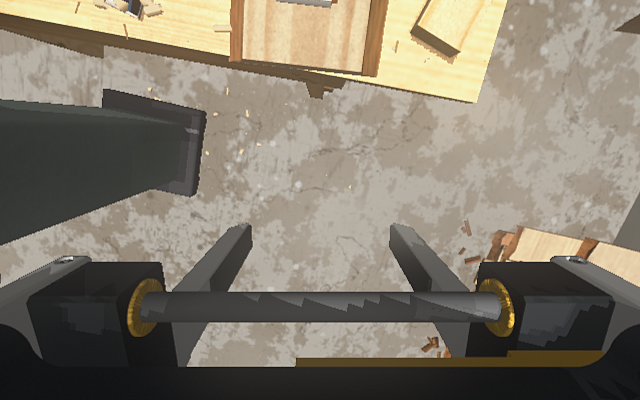

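The wrist picture shows only floor beside the bench, because the moves were refused for missing row fields. I'll resend them with every field filled in.

Call:
{"op": "jog_arm", "data": {"motion": [{"travel":[0.47,-0.92,-0.15],"angular":[0,0,0],"grip":0},{"travel":[0.47,-0.92,-0.15],"angular":[0,0,0],"grip":0},{"travel":[0.47,-0.92,-0.15],"angular":[0,0,0],"grip":0},{"travel":[0.47,-0.92,-0.15],"angular":[0,0,0],"grip":0},{"travel":[0.47,-0.92,-0.15],"angular":[0,0,0],"grip":0},{"travel":[0.47,-0.92,-0.15],"angular":[0,0,0],"grip":0},{"travel":[0.47,-0.92,-0.15],"angular":[0,0,0],"grip":0},{"travel":[0.47,-0.92,-0.15],"angular":[0,0,0],"grip":0},{"travel":[0.47,-0.92,-0.15],"angular":[0,0,0],"grip":0},{"travel":[0.47,-0.92,-0.15],"angular":[0,0,0],"grip":0},{"travel":[0.47,-0.92,-0.15],"angular":[0,0,0],"grip":0},{"travel":[0.47,-0.92,-0.15],"angular":[0,0,0],"grip":0}], "grip_force": 30}}

```text
t: 2.5
tool_pos: [0.2213, -0.3317, 0.2587]
eef_rot: [3.121, 0.353, 0.0]
contact_force: [0.1, 0.2, 0.3]
finger_gap: 0.094
gripper_force: 0.0
```

Call:
{"op": "jog_arm", "data": {"motion": [{"travel":[0.47,-0.92,-0.15],"angular":[0,0,0],"grip":0},{"travel":[0.47,-0.92,-0.15],"angular":[0,0,0],"grip":0},{"travel":[0.47,-0.92,-0.15],"angular":[0,0,0],"grip":0},{"travel":[0.47,-0.92,-0.15],"angular":[0,0,0],"grip":0},{"travel":[0.47,-0.92,-0.15],"angular":[0,0,0],"grip":0},{"travel":[0.47,-0.92,-0.15],"angular":[0,0,0],"grip":0},{"travel":[0.47,-0.92,-0.15],"angular":[0,0,0],"grip":0},{"travel":[0.47,-0.92,-0.15],"angular":[0,0,0],"grip":0},{"travel":[0.47,-0.92,-0.15],"angular":[0,0,0],"grip":0},{"travel":[0,0,0],"angular":[0,0,0],"grip":0}]}}

```text
t: 3.33
tool_pos: [0.2787, -0.1049, 0.2934]
eef_rot: [3.119, 0.363, 0.004]
contact_force: [0.7, -0.6, 0.3]
finger_gap: 0.0939
gripper_force: 0.0
```

Run:
```python
from h import *
np.set_printoptions(precision=3,suppress=True)
p=shot('wrist','w1.png'); o=env.get_obs(); print(o['t'],o['tool_pos'],o['eef_rot'],-np.array(p['R']).T@p['t'])
for n,z in (('tray_floor',.008),('cover_handle',.03)):
    print(n,[(np.round(m['xy']),round(m['confidence'],2),atz(p,m['xy'],z)[:2]) for m in finder.mark_of(p,n)])
for m in finder.regions_of(p,'cover_handle'):
    c=cv2.minAreaRect(np.argwhere(m['mask'])[:,::-1].astype(np.float32)); print(m['confidence'],c,[atz(p,q,.017)[:2] for q in cv2.boxPoints(c)])
```

```text
3.3833 [ 0.278 -0.106  0.293] [3.119 0.361 0.002] [ 0.349 -0.088  0.464]
tray_floor []
cover_handle []
0.65 ((405.237060546875, 26.068687438964844), (67.98517608642578, 82.61795806884766), 79.59229278564453) [array([ 0.526, -0.101]), array([ 0.569, -0.206]), array([ 0.494, -0.251]), array([ 0.447, -0.142])]
```

View pics/w1.png

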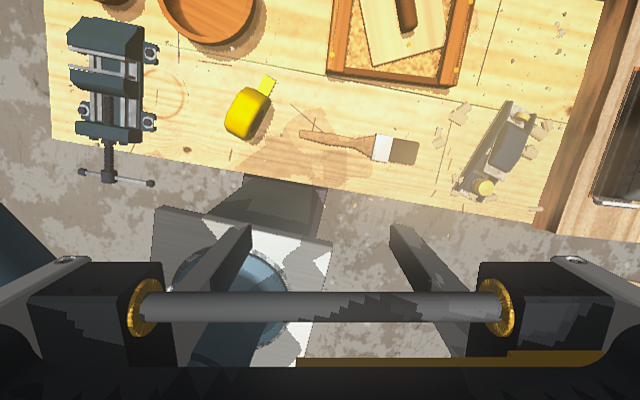

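The wrist view now shows the tray's near wall at (390,80) and the board at its top edge, so I go further ahead.

Call:
{"op": "jog_arm", "data": {"motion": [{"travel":[0.85,0.58,-0.15],"angular":[0,0,0],"grip":0},{"travel":[0.85,0.58,-0.15],"angular":[0,0,0],"grip":0},{"travel":[0.85,0.58,-0.15],"angular":[0,0,0],"grip":0},{"travel":[0.85,0.58,-0.15],"angular":[0,0,0],"grip":0},{"travel":[0.85,0.58,-0.15],"angular":[0,0,0],"grip":0},{"travel":[0.85,0.58,-0.15],"angular":[0,0,0],"grip":0},{"travel":[0.85,0.58,-0.15],"angular":[0,0,0],"grip":0},{"travel":[0.85,0.58,-0.15],"angular":[0,0,0],"grip":0},{"travel":[0,0,0],"angular":[0,0,0],"grip":0},{"travel":[0,0,0],"angular":[0,0,0],"grip":0}]}}

```text
t: 4.37
tool_pos: [0.4694, -0.1841, 0.3211]
eef_rot: [-3.12, -0.35, 0.003]
contact_force: [0.4, 0.4, -0.2]
finger_gap: 0.0936
gripper_force: 0.0
```

Run:
```python
from h import *
np.set_printoptions(precision=3,suppress=True)
p=shot('wrist','w2.png'); o=env.get_obs(); print(o['t'],o['tool_pos'],o['eef_rot'],-np.array(p['R']).T@p['t'])
for n,z in (('tray_floor',.008),('cover_handle',.03)):
    print(n,[(np.round(m['xy']),round(m['confidence'],2),atz(p,m['xy'],z)[:2]) for m in finder.mark_of(p,n)])
for m in finder.regions_of(p,'cover_handle'):
    c=cv2.minAreaRect(np.argwhere(m['mask'])[:,::-1].astype(np.float32)); print(m['confidence'],c,[atz(p,q,.017)[:2] for q in cv2.boxPoints(c)])
```

```text
4.4167 [ 0.469 -0.184  0.321] [-3.121 -0.351  0.003] [ 0.541 -0.168  0.492]
tray_floor []
cover_handle [(array([316., 123.]), 0.61, array([ 0.541, -0.159]))]
0.85 ((314.9481506347656, 120.18049621582031), (95.9149169921875, 70.40631866455078), 75.0685806274414) [array([ 0.584, -0.074]), array([ 0.633, -0.172]), array([ 0.503, -0.246]), array([ 0.447, -0.141])]
```

View pics/w2.png

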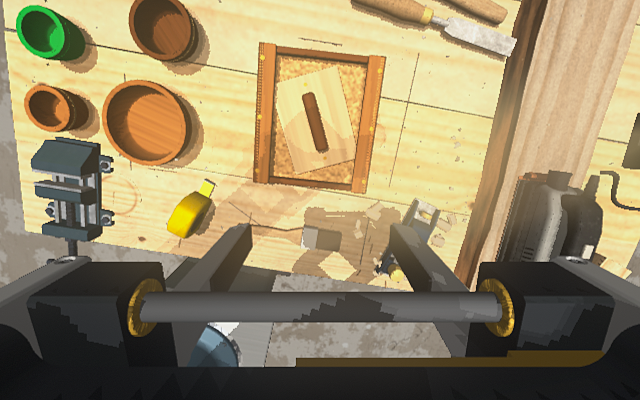

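The wrist view shows everything. Tray corners are at about (260,42), (385,56), (366,193) and (254,183), and the handle runs (308,95)–(321,152). Lid 1 is at (148,122), lid 3 at (160,28), brown small lid 4 at (55,107), and the green look-alike at (43,32). The brown one fits lid 4, because green is ruled out. I'll confirm that in a crop and compute the yaws.

Run:
```python
from h import *
np.set_printoptions(precision=4,suppress=True)
im=cv2.imread('pics/w2.png'); cv2.imwrite('pics/w2c.png',cv2.resize(im[0:200,0:400],None,fx=2,fy=2,interpolation=cv2.INTER_CUBIC))
p=shot('wrist')
def ang(v): return np.degrees(np.arctan2(v[1],v[0]))
C=[atz(p,q,.036)[:2] for q in((260,42),(385,56),(366,193),(254,183))]
print(np.array(C),'mean',np.mean(C,0))
TL,TR,BR,BL=C
print('len yaw',ang(TL-BL),ang(TR-BR),'width dir',ang(TL-TR),ang(BL-BR),[np.linalg.norm(x) for x in(TL-BL,TR-BR,TL-TR,BL-BR)])
a,b=atz(p,(307,94),.043),atz(p,(322,152),.043)
print('handle',(a+b)/2,ang(a-b),np.linalg.norm(a-b))
for n in('lid_1_mid','lid_3_mid','lid_4_mid'): print(n,[(np.round(m['xy']),round(m['confidence'],2),atz(p,m['xy'],.025)[:2]) for m in finder.mark_of(p,n)])
```

```text
[[ 0.6346 -0.0537]
 [ 0.6575 -0.2379]
 [ 0.449  -0.2654]
 [ 0.4241 -0.0799]] mean [ 0.5413 -0.1592]
len yaw 7.079961022611093 7.519981003796669 width dir 97.06472083419155 97.6462200855328 [np.float64(0.21212810036094723), np.float64(0.21023459939939884), np.float64(0.18560149990321176), np.float64(0.1872251801761161)]
handle [ 0.5393 -0.1574  0.043 ] 27.579461488395545 0.0897209059435406
lid_1_mid [(array([153., 126.]), 0.66, array([0.4785, 0.0963]))]
lid_3_mid [(array([166.,  32.]), 0.65, array([0.6192, 0.0876])), (array([152., 124.]), 0.15, array([0.48  , 0.0984]))]
lid_4_mid [(array([57., 36.]), 0.83, array([0.5768, 0.2466])), (array([ 60., 110.]), 0.77, array([0.4701, 0.2424]))]
```

View pics/w2c.png

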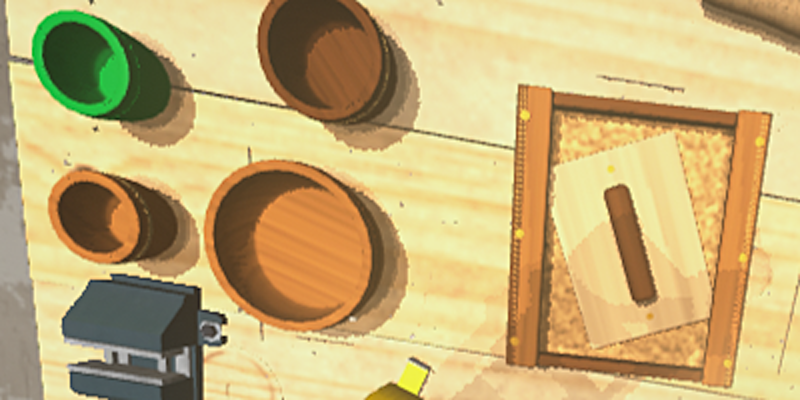

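The crop confirms it: brown lid 4 at crop (95,215), green excluded at (80,65), lid 1 at (290,245), lid 3 at (325,60). The tray centre is (0.541,-0.159) with yaw 7.3°, and the measured 211×186 mm fits 212×190. The handle is at (0.539,-0.157) with yaw 27.5°, i.e. 20° off. Next I grasp the handle.

Call:
{"op": "jog_arm", "data": {"motion": [{"travel":[0.74,-0.11,0.8],"angular":[0,0,0],"grip":0.4},{"travel":[0.74,-0.11,0.8],"angular":[0,0,0],"grip":0.4},{"travel":[0.74,-0.11,0.8],"angular":[0,0,0],"grip":0.4},{"travel":[0.74,-0.11,0.8],"angular":[0,0,0],"grip":0.4},{"travel":[0,0,0.8],"angular":[0,0,-0.8],"grip":0.4},{"travel":[0,0,0.8],"angular":[0,0,-0.8],"grip":0.4},{"travel":[0,0,0.8],"angular":[0,0,-0.8],"grip":0.4},{"travel":[0,0,0.8],"angular":[0,0,-0.8],"grip":0.4},{"travel":[0,0,0.8],"angular":[0,0,0],"grip":0.4},{"travel":[0,0,0.8],"angular":[0,0,0],"grip":0.4},{"travel":[0,0,0],"angular":[0,0,0],"grip":0.4},{"travel":[0,0,0],"angular":[0,0,0],"grip":0.4}]}}

```text
t: 5.77
tool_pos: [0.5385, -0.1548, 0.1217]
eef_rot: [-3.05, -0.749, 0.002]
contact_force: [0.7, -0.1, 1.1]
finger_gap: 0.0562
gripper_force: 0.0
```

```bash
cat >> h.py <<'E'
def yaw(o):
    M=R.from_rotvec(o['eef_rot']).as_matrix(); return np.degrees(np.arctan2(M[1,0],M[0,0]))
def go(o,x,y,z):
    M=R.from_rotvec(o['eef_rot']).as_matrix(); return M.T@(np.array([x,y,z])-o['tool_pos'])/.025
E
python3 - <<'E'
from h import *
np.set_printoptions(precision=4,suppress=True)
p=shot('wrist','w3.png'); o=env.get_obs(); print(o['tool_pos'],yaw(o),go(o,.5393,-.1574,.03))
E
```

```text
[ 0.5395 -0.1553  0.123 ] 27.610394700749758 [-0.047   0.0683  3.7213]
```

View pics/w3.png

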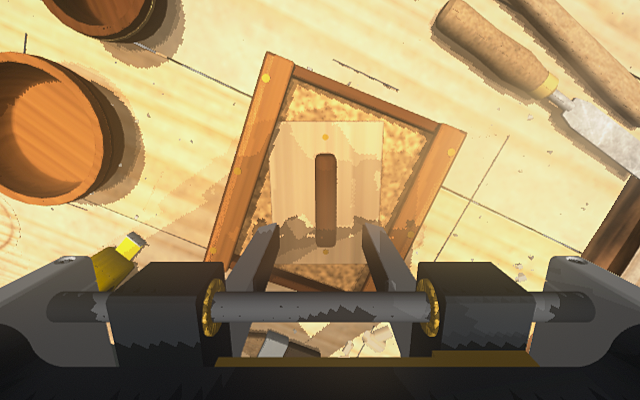

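The handle is upright in the view at (326,200), aligned with the jaws centred on column 321. I descend and grip.

Call:
{"op": "jog_arm", "data": {"motion": [{"travel":[0,0.07,0.8],"angular":[0,0,0],"grip":0.4},{"travel":[0,0,0.8],"angular":[0,0,0],"grip":0.4},{"travel":[0,0,0.8],"angular":[0,0,0],"grip":0.4},{"travel":[0,0,0.8],"angular":[0,0,0],"grip":0.4},{"travel":[0,0,0.5],"angular":[0,0,0],"grip":0.4},{"travel":[0,0,0],"angular":[0,0,0],"grip":0.4},{"travel":[0,0,0],"angular":[0,0,0],"grip":1},{"travel":[0,0,0],"angular":[0,0,0],"grip":1},{"travel":[0,0,0],"angular":[0,0,0],"grip":1},{"travel":[0,0,0],"angular":[0,0,0],"grip":1},{"travel":[0,0,0],"angular":[0,0,0],"grip":1},{"travel":[0,0,0],"angular":[0,0,0],"grip":1}], "grip_force": 40}}

```text
t: 6.82
tool_pos: [0.5406, -0.1573, 0.0305]
eef_rot: [3.049, 0.749, 0.002]
contact_force: [0.6, 0.1, -0.2]
finger_gap: 0.0198
gripper_force: 7.2
```

Run:
```python
from h import *
np.set_printoptions(precision=4,suppress=True)
o=env.get_obs(); print(o['tool_pos'],yaw(o),go(o,.5413,-.159,.03),o['finger_gap'],o['contact_force'])
```

```text
[ 0.5406 -0.1573  0.0305] 27.613777554531552 [-0.0081  0.0719  0.0199] 0.019818657720321244 [ 0.6216  0.0996 -0.1894]
```

Gripped, with a 19.8 mm gap. I lift it by a hair and turn it straight by 20.3°.

Call:
{"op": "jog_arm", "data": {"motion": [{"travel":[0,0,0],"angular":[0,0,0],"grip":1},{"travel":[0,0.07,-0.1],"angular":[0,0,0],"grip":1},{"travel":[0,0,0],"angular":[0,0,0.5],"grip":1},{"travel":[0,0,0],"angular":[0,0,0.5],"grip":1},{"travel":[0,0,0],"angular":[0,0,0.5],"grip":1},{"travel":[0,0,0],"angular":[0,0,0.5],"grip":1},{"travel":[0,0,0],"angular":[0,0,0.5],"grip":1},{"travel":[0,0,0],"angular":[0,0,0.5],"grip":1},{"travel":[0,0,0],"angular":[0,0,0.5],"grip":1},{"travel":[0,0,0],"angular":[0,0,0.5],"grip":1},{"travel":[0,0,0],"angular":[0,0,0.43],"grip":1},{"travel":[0,0,0],"angular":[0,0,0],"grip":1}]}}

```text
t: 7.82
tool_pos: [0.5401, -0.1579, 0.0315]
eef_rot: [-3.134, -0.199, 0.002]
contact_force: [-0.2, -0.3, -3.0]
finger_gap: 0.02
gripper_force: 40.0
```

Run:
```python
from h import *
np.set_printoptions(precision=4,suppress=True)
p=shot('side','d1.png');o=env.get_obs(); print(o['tool_pos'],yaw(o),go(o,.5413,-.159,.03),o['finger_gap'],o['gripper_force'],o['contact_force'])
cv2.imwrite('pics/d1c.png',cv2.resize(p['frame'][190:370,240:500,::-1],None,fx=3,fy=3))
```

```text
[ 0.5402 -0.158   0.0316] 7.336858061919087 [0.0402 0.0462 0.0628] 0.01979575954977797 39.99650180339813 [ 0.4023  0.335  -3.4893]
```

View pics/d1c.png

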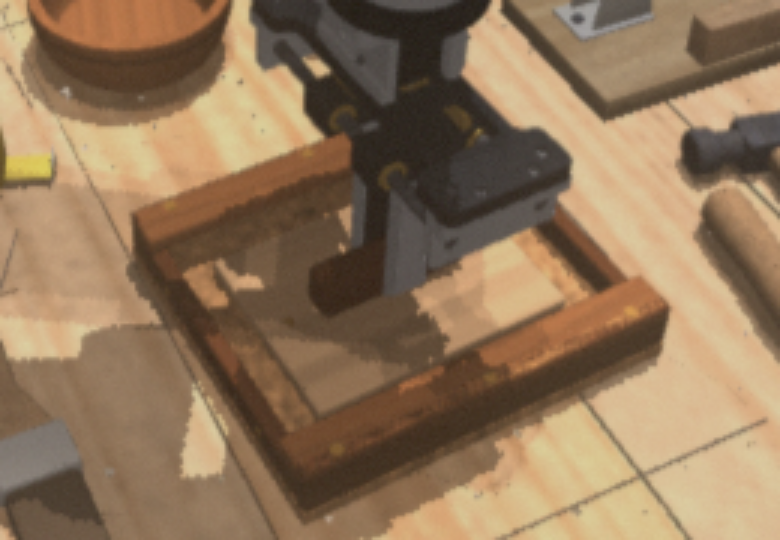

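The board is straight and centred in the tray. I lift it and carry it 0.175 m to the tray's right.

Call:
{"op": "jog_arm", "data": {"motion": [{"travel":[0.04,0.05,-0.4],"angular":[0,0,0],"grip":1},{"travel":[0,0,-0.7],"angular":[0,0,0],"grip":1},{"travel":[0,0,-0.7],"angular":[0,0,0],"grip":1},{"travel":[0,0,-0.7],"angular":[0,0,0],"grip":1},{"travel":[0,0,-0.5],"angular":[0,0,0],"grip":1},{"travel":[0,0.8,0],"angular":[0,0,0],"grip":1},{"travel":[0,0.8,0],"angular":[0,0,0],"grip":1},{"travel":[0,0.8,0],"angular":[0,0,0],"grip":1},{"travel":[0,0.8,0],"angular":[0,0,0],"grip":1},{"travel":[0,0.8,0],"angular":[0,0,0],"grip":1},{"travel":[0,0.8,0],"angular":[0,0,0],"grip":1},{"travel":[0,0.8,0],"angular":[0,0,0],"grip":1}]}}

```text
t: 8.87
tool_pos: [0.5597, -0.2992, 0.1075]
eef_rot: [-3.135, -0.201, 0.0]
contact_force: [-0.3, -0.6, -2.3]
finger_gap: 0.0197
gripper_force: 40.0
```

Call:
{"op": "jog_arm", "data": {"motion": [{"travel":[0,0.8,0],"angular":[0,0,0],"grip":1},{"travel":[0,0.6,0],"angular":[0,0,0],"grip":1},{"travel":[0,0,0.7],"angular":[0,0,0],"grip":1},{"travel":[0,0,0.7],"angular":[0,0,0],"grip":1},{"travel":[0,0,0.7],"angular":[0,0,0],"grip":1},{"travel":[0,0,0.6],"angular":[0,0,0],"grip":1},{"travel":[0,0,0],"angular":[0,0,0],"grip":1},{"travel":[0,0,0],"angular":[0,0,0],"grip":1}]}}

```text
t: 9.53
tool_pos: [0.5637, -0.3324, 0.0388]
eef_rot: [-3.134, -0.2, 0.003]
contact_force: [-0.2, -1.0, -2.4]
finger_gap: 0.0198
gripper_force: 40.0
```

Run:
```python
from h import *
np.set_printoptions(precision=4,suppress=True)
o=env.get_obs(); print(o['tool_pos'],yaw(o),go(o,.5635,-.3326,.023),o['finger_gap'],o['gripper_force'],o['contact_force'])
```

```text
[ 0.5637 -0.3324  0.0388] 7.313184478215508 [-0.0068  0.0072  0.6327] 0.0197702095409682 39.99640882015228 [-0.1796 -1.0034 -2.4484]
```

Call:
{"op": "jog_arm", "data": {"motion": [{"travel":[0,0,0.3],"angular":[0,0,0],"grip":1},{"travel":[0,0,0.3],"angular":[0,0,0],"grip":1},{"travel":[0,0,0.03],"angular":[0,0,0],"grip":1},{"travel":[0,0,0],"angular":[0,0,0],"grip":1},{"travel":[0,0,0],"angular":[0,0,0],"grip":0.4},{"travel":[0,0,0],"angular":[0,0,0],"grip":0.4},{"travel":[0,0,0],"angular":[0,0,0],"grip":0.4},{"travel":[0,0,-0.5],"angular":[0,0,0],"grip":0.4},{"travel":[0,0,-0.8],"angular":[0,0,0],"grip":0.5},{"travel":[0,0,-0.9],"angular":[0,0,0],"grip":0.57},{"travel":[0,0,-0.9],"angular":[0,0,0],"grip":0.57},{"travel":[0,0,-0.9],"angular":[0,0,0],"grip":0.57}]}}

```text
t: 10.53
tool_pos: [0.5645, -0.3333, 0.1265]
eef_rot: [3.134, 0.2, 0.002]
contact_force: [-0.4, 0.3, -0.5]
finger_gap: 0.0406
gripper_force: 0.0
```

Call:
{"op": "jog_arm", "data": {"motion": [{"travel":[-0.21,-0.86,-0.17],"angular":[0,0,0],"grip":0.57},{"travel":[-0.21,-0.86,-0.17],"angular":[0,0,0],"grip":0.57},{"travel":[-0.21,-0.86,-0.17],"angular":[0,0,0],"grip":0.57},{"travel":[-0.21,-0.86,-0.17],"angular":[0,0,0],"grip":0.57},{"travel":[-0.21,-0.86,-0.17],"angular":[0,0,0],"grip":0.57},{"travel":[-0.21,-0.86,-0.17],"angular":[0,0,0],"grip":0.57},{"travel":[-0.21,-0.86,-0.17],"angular":[0,0,0],"grip":0.57},{"travel":[-0.21,-0.86,-0.17],"angular":[0,0,0],"grip":0.57},{"travel":[-0.21,-0.86,-0.17],"angular":[0,0,0],"grip":0.57},{"travel":[-0.21,-0.86,-0.17],"angular":[0,0,0],"grip":0.57},{"travel":[-0.21,-0.86,-0.17],"angular":[0,0,0],"grip":0.57},{"travel":[-0.21,-0.86,-0.17],"angular":[0,0,0],"grip":0.57}]}}

```text
t: 11.53
tool_pos: [0.4688, -0.0843, 0.1766]
eef_rot: [3.134, 0.2, 0.003]
contact_force: [0.9, 0.2, 0.1]
finger_gap: 0.0406
gripper_force: 0.0
```

Call:
{"op": "jog_arm", "data": {"motion": [{"travel":[-0.21,-0.86,-0.17],"angular":[0,0,0],"grip":0.57},{"travel":[-0.21,-0.86,-0.17],"angular":[0,0,0],"grip":0.57},{"travel":[-0.21,-0.86,-0.17],"angular":[0,0,0],"grip":0.57},{"travel":[-0.21,-0.86,-0.17],"angular":[0,0,0],"grip":0.57},{"travel":[-0.21,-0.86,-0.17],"angular":[0,0,0],"grip":0.57},{"travel":[-0.21,-0.86,-0.17],"angular":[0,0,0],"grip":0.57},{"travel":[0,0,0],"angular":[0,0,0],"grip":0.57},{"travel":[0,0,0],"angular":[0,0,0],"grip":0.57}]}}

```text
t: 12.2
tool_pos: [0.4217, 0.0392, 0.2018]
eef_rot: [3.134, 0.203, 0.004]
contact_force: [0.3, -0.3, 0.2]
finger_gap: 0.0402
gripper_force: 0.0
```

```bash
cat >> h.py <<'E'
def rim(p,n,d,z):
    """fit rim ellipse: top face ring -> circle centre from mask outline, by optimising projection of rim+base silhouette"""
    from scipy.optimize import least_squares
    out=[]
    for m in finder.regions_of(p,n):
        cs=max(cv2.findContours(m['mask'].astype(np.uint8),0,1)[0],key=cv2.contourArea)[:,0].astype(float)
        W=np.array([atz(p,q,z)[:2] for q in cs])
        # rim edge = part of outline far from the base side: robust circle of fixed radius
        f=lambda c:np.linalg.norm(W-c,axis=1)-d/2
        s=least_squares(f,W.mean(0),loss='soft_l1',f_scale=.001)
        r=f(s.x); out.append((round(m['confidence'],2),s.x.round(4),round(float(np.mean(abs(r)<.002)),2),m['bbox']))
    return out
E
python3 - <<'E'
from h import *
np.set_printoptions(precision=4,suppress=True)
p=shot('wrist','w4.png')
for n,d in(('lid_1_mid',.128),('lid_3_mid',.088),('lid_4_mid',.068)):
    print(n,rim(p,n,d,.05)); print([(np.round(m['xy']),round(m['confidence'],2),atz(p,m['xy'],.025)[:2]) for m in finder.mark_of(p,n)])
o=env.get_obs(); print(o['t'],o['tool_pos'],yaw(o),-np.array(p['R']).T@p['t'])
E
```

```text
lid_1_mid [(0.96, array([0.4812, 0.0955]), 0.97, [221.8, 68.1, 109.3, 116.5])]
[(array([281., 130.]), 0.88, array([0.4827, 0.0948]))]
lid_3_mid [(0.82, array([0.5749, 0.0775]), 0.13, [259.1, 2.5, 86.7, 40.0])]
[(array([305.,   0.]), 0.8, array([0.6219, 0.0814])), (array([488., 106.]), 0.2, array([ 0.5409, -0.1455]))]
lid_4_mid [(0.86, array([0.5688, 0.2377]), 0.22, [105.6, 0.0, 80.7, 57.6]), (0.71, array([0.4715, 0.2357]), 0.66, [111.8, 89.5, 79.2, 65.6]), (0.22, array([ 0.5467, -0.2698]), 0.08, [570.5, 42.9, 67.3, 125.9])]
[(array([150.,  22.]), 0.97, array([0.5783, 0.2484]))]
12.55 [0.4214 0.0382 0.2003] 7.231602167241085 [0.4935 0.0488 0.3727]
```

View pics/w4.png

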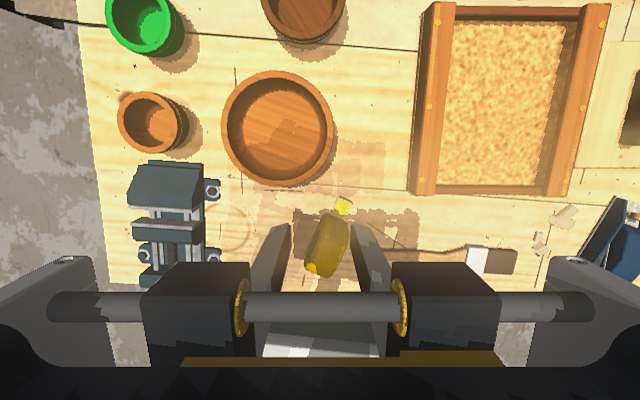

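The picture shows lid 1 at (278,128), the empty tray at right, brown lid 4 at (150,122), lid 3 at (303,10), and a tape measure at (327,245) clear of the grasp. Lid 1's centre is (0.481,0.0955), and I pinch its rim on the tray side.

Call:
{"op": "jog_arm", "data": {"motion": [{"travel":[0.89,0.14,0.4],"angular":[0,0,0],"grip":0.57},{"travel":[0.89,0.14,0.4],"angular":[0,0,0],"grip":0.57},{"travel":[0.88,0.15,0.4],"angular":[0,0,0],"grip":0.57},{"travel":[0,0,0.9],"angular":[0,0,0],"grip":0.57},{"travel":[0,0,0.9],"angular":[0,0,0],"grip":0.57},{"travel":[0,0,0.9],"angular":[0,0,0],"grip":0.57},{"travel":[0,0,0.9],"angular":[0,0,0],"grip":0.57},{"travel":[0,0,0],"angular":[0,0,0],"grip":0.57},{"travel":[0,0,0],"angular":[0,0,0],"grip":0.57},{"travel":[0,0,0],"angular":[0,0,0],"grip":0.57}]}}

```text
t: 13.38
tool_pos: [0.4896, 0.0363, 0.0816]
eef_rot: [3.135, 0.199, 0.002]
contact_force: [-0.3, 0.4, 0.1]
finger_gap: 0.0406
gripper_force: 0.0
```

Run:
```python
from h import *
np.set_printoptions(precision=4,suppress=True)
o=env.get_obs(); print(o['tool_pos'],yaw(o),go(o,.4888,.036,.0485))
```

```text
[0.4896 0.0363 0.0816] 7.277313113733024 [-0.0333  0.0064  1.3246]
```

Call:
{"op": "jog_arm", "data": {"motion": [{"travel":[-0.03,0,0.7],"angular":[0,0,0],"grip":0.57},{"travel":[0,0,0.62],"angular":[0,0,0],"grip":0.57},{"travel":[0,0,0],"angular":[0,0,0],"grip":0.57},{"travel":[0,0,0],"angular":[0,0,0],"grip":1},{"travel":[0,0,0],"angular":[0,0,0],"grip":1},{"travel":[0,0,0],"angular":[0,0,0],"grip":1},{"travel":[0,0,0],"angular":[0,0,0],"grip":1},{"travel":[0,0,0],"angular":[0,0,0],"grip":1},{"travel":[0,0,0],"angular":[0,0,0],"grip":1},{"travel":[0,0,0],"angular":[0,0,0],"grip":1}], "grip_force": 50}}

```text
t: 14.22
tool_pos: [0.4882, 0.0365, 0.0481]
eef_rot: [3.135, 0.2, 0.001]
contact_force: [-1.2, -0.3, 3.6]
finger_gap: 0.0074
gripper_force: 50.3
```

Run:
```python
from h import *
np.set_printoptions(precision=4,suppress=True)
o=env.get_obs(); print(o['tool_pos'],yaw(o),o['finger_gap'],o['gripper_force'],o['contact_force'])
```

```text
[0.4882 0.0365 0.0481] 7.3026539573490465 0.007444044357526508 50.31234725145623 [-1.2486 -0.2875  3.6059]
```

Call:
{"op": "jog_arm", "data": {"motion": [{"travel":[0,0,-0.4],"angular":[0,0,0],"grip":1},{"travel":[0,0,-0.8],"angular":[0,0,0],"grip":1},{"travel":[0,0,-0.8],"angular":[0,0,0],"grip":1},{"travel":[0,0,-0.8],"angular":[0,0,0],"grip":1},{"travel":[0,0,-0.8],"angular":[0,0,0],"grip":1},{"travel":[0.05,0.4,-0.4],"angular":[0,0,0],"grip":1},{"travel":[0.1,0.8,0],"angular":[0,0,0],"grip":1},{"travel":[0.1,0.8,0],"angular":[0,0,0],"grip":1},{"travel":[0.1,0.8,0],"angular":[0,0,0],"grip":1},{"travel":[0.1,0.8,0],"angular":[0,0,0],"grip":1},{"travel":[0.1,0.8,0],"angular":[0,0,0],"grip":1},{"travel":[0.1,0.8,0],"angular":[0,0,0],"grip":1}]}}

```text
t: 15.22
tool_pos: [0.5203, -0.092, 0.147]
eef_rot: [3.135, 0.2, -0.001]
contact_force: [0.2, 0.1, -1.5]
finger_gap: 0.0079
gripper_force: 50.2
```

Call:
{"op": "jog_arm", "data": {"motion": [{"travel":[0.1,0.8,0],"angular":[0,0,0],"grip":1},{"travel":[0.1,0.8,0],"angular":[0,0,0],"grip":1},{"travel":[0.1,0.8,0],"angular":[0,0,0],"grip":1},{"travel":[0.1,0.8,0],"angular":[0,0,0],"grip":1},{"travel":[0.1,0.8,0],"angular":[0,0,0],"grip":1},{"travel":[0.06,0.83,0],"angular":[0,0,0],"grip":1},{"travel":[0,0.4,0],"angular":[0,0,0],"grip":1},{"travel":[0,0,0],"angular":[0,0,0],"grip":1},{"travel":[0,0,0],"angular":[0,0,0],"grip":1},{"travel":[0,0,0],"angular":[0,0,0],"grip":1}]}}

```text
t: 16.05
tool_pos: [0.5505, -0.2174, 0.147]
eef_rot: [-3.134, -0.201, 0.001]
contact_force: [-1.0, -0.5, -2.1]
finger_gap: 0.0079
gripper_force: 50.2
```

Run:
```python
from h import *
np.set_printoptions(precision=4,suppress=True)
o=env.get_obs(); z=o['tool_pos'][2]; print(o['tool_pos'],yaw(o),go(o,.5489,-.2187,.056),o['finger_gap'],o['gripper_force'])
w=shot('wrist','w5.png'); s=shot('side','d5.png'); c=shot('scene')
print(rim(w,'lid_1_mid',.128,z+.002),rim(c,'lid_1_mid',.128,z+.002))
ms=[(finder.mark_of(q,'lid_1_mid')+[None])[0] for q in (s,c)]
if all(ms): print([m['confidence'] for m in ms],tri([s,c],[m['xy'] for m in ms]))
```

```text
[ 0.5505 -0.2174  0.147 ] 7.324394469904936 [-0.0692  0.0453  3.6417] 0.007884360605745164 50.23923955857754
[(0.59, array([ 0.5512, -0.1572]), 0.34, [129.0, 128.2, 196.7, 161.1])] []
[0.88, 0.65] [ 0.5517 -0.1523  0.122 ]
```

View pics/d5.png

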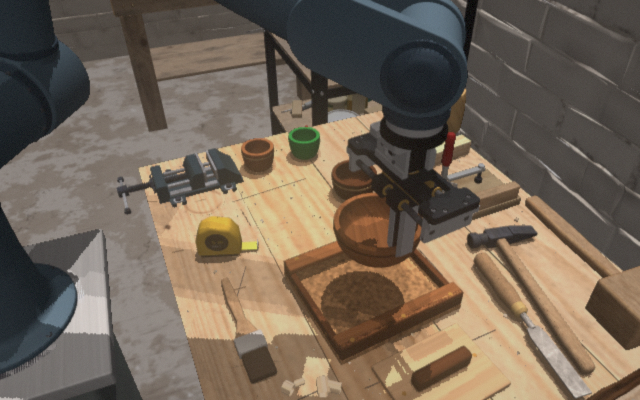

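The side view shows lid 1 held level over the tray at (375,228), with the cover board laid at right at (440,370). I'll refine its centre before lowering.

```bash
cat >> h.py <<'E'
def rim2(p,n,d,z,c0,show=False):
    """circle fit on image edges: maximise gradient along projected rim outer+inner circle"""
    from scipy.optimize import minimize
    g=cv2.GaussianBlur(cv2.cvtColor(p['frame'],cv2.COLOR_RGB2GRAY),(3,3),0).astype(np.float32)
    G=cv2.GaussianBlur(np.hypot(cv2.Sobel(g,5,1,0),cv2.Sobel(g,5,0,1)),(3,3),0); G=np.minimum(G,150)
    t=np.linspace(0,2*np.pi,180)
    def s(c):
        v=0
        for r in(d/2,d/2-.008):
            X=np.c_[c[0]+r*np.cos(t),c[1]+r*np.sin(t),np.full(180,z)]
            q=(np.array(p['R'])@X.T).T+p['t']; q=(np.array(p['intrinsics'])@q.T).T; q=(q[:,:2]/q[:,2:]).astype(np.float32)
            v+=cv2.remap(G,q[:,:1],q[:,1:],1).mean()
        return -v
    gr=[(s((c0[0]+a,c0[1]+b)),c0[0]+a,c0[1]+b) for a in np.arange(-.012,.0121,.001) for b in np.arange(-.012,.0121,.001)]
    gr.sort(); return [np.round(x,4) for x in gr[:3]]
E
python3 - <<'E'
from h import *
np.set_printoptions(precision=4,suppress=True)
for n in('wrist','side','scene'):
    p=shot(n); print(n,[rim2(p,0,.128,z,(.5429,-.1579))for z in(.147,.149,.151)])
E
```

```text
wrist [[array([-172.1096,    0.5489,   -0.1579]), array([-159.512 ,    0.5479,   -0.1579]), array([-159.2221,    0.5489,   -0.1589])], [array([-158.875 ,    0.5489,   -0.1589]), array([-156.8536,    0.5499,   -0.1599]), array([-155.7482,    0.5489,   -0.1599])], [array([-152.7281,    0.5499,   -0.1609]), array([-140.6025,    0.5499,   -0.1599]), array([-139.053 ,    0.5489,   -0.1599])]]
side [[array([-128.7188,    0.5489,   -0.1569]), array([-128.0275,    0.5479,   -0.1569]), array([-127.909 ,    0.5479,   -0.1579])], [array([-128.1014,    0.5479,   -0.1589]), array([-127.4201,    0.5469,   -0.1599]), array([-126.779 ,    0.5479,   -0.1599])], [array([-127.0496,    0.5469,   -0.1609]), array([-126.6938,    0.5469,   -0.1619]), array([-126.6134,    0.5459,   -0.1619])]]
scene [[array([-225.0554,    0.5479,   -0.1549]), array([-224.8746,    0.5489,   -0.1559]), array([-224.7801,    0.5489,   -0.1549])], [array([-226.1983,    0.5459,   -0.1509]), array([-226.107 ,    0.5459,   -0.1499]), array([-226.0372,    0.5469,   -0.1509])], [array([-227.2834,    0.5439,   -0.1459]), array([-227.1886,    0.5429,   -0.1459]), array([-227.1777,    0.5449,   -0.1469])]]
```

All three cameras agree at about (0.5485,-0.157), so I shift -0.3 in x and lower.

Call:
{"op": "jog_arm", "data": {"motion": [{"travel":[-0.3,0.04,0],"angular":[0,0,0],"grip":1},{"travel":[0,0,0.6],"angular":[0,0,0],"grip":1},{"travel":[0,0,0.6],"angular":[0,0,0],"grip":1},{"travel":[0,0,0.6],"angular":[0,0,0],"grip":1},{"travel":[0,0,0.6],"angular":[0,0,0],"grip":1},{"travel":[0,0,0.6],"angular":[0,0,0],"grip":1},{"travel":[0,0,0.3],"angular":[0,0,0],"grip":1},{"travel":[0,0,0.15],"angular":[0,0,0],"grip":1},{"travel":[0,0,0],"angular":[0,0,0],"grip":1},{"travel":[0,0,0],"angular":[0,0,0],"grip":1}]}}

```text
t: 17.38
tool_pos: [0.544, -0.2205, 0.0619]
eef_rot: [3.135, 0.2, 0.001]
contact_force: [0.4, -0.6, -1.7]
finger_gap: 0.0081
gripper_force: 50.2
```

Run:
```python
from h import *
np.set_printoptions(precision=4,suppress=True)
o=env.get_obs(); print(o['tool_pos'],yaw(o),o['finger_gap'],o['gripper_force'],o['contact_force'])
```

```text
[ 0.544  -0.2205  0.0619] 7.29521773770792 0.008098648796746476 50.24038136936724 [ 0.4364 -0.6483 -1.7332]
```

Call:
{"op": "jog_arm", "data": {"motion": [{"travel":[0,0,0.15],"angular":[0,0,0],"grip":1},{"travel":[0,0,0.08],"angular":[0,0,0],"grip":1},{"travel":[0,0,0],"angular":[0,0,0],"grip":1},{"travel":[0,0,0],"angular":[0,0,0],"grip":1}]}}

```text
t: 17.72
tool_pos: [0.5443, -0.2207, 0.0563]
eef_rot: [3.134, 0.2, 0.002]
contact_force: [0.2, -0.5, 1.6]
finger_gap: 0.0077
gripper_force: 50.2
```

Call:
{"op": "jog_arm", "data": {"motion": [{"travel":[0,0,0],"angular":[0,0,0],"grip":0.57},{"travel":[0,0,0],"angular":[0,0,0],"grip":0.57},{"travel":[0,0,0],"angular":[0,0,0],"grip":0.57},{"travel":[0,0,0],"angular":[0,0,0],"grip":0.57},{"travel":[0,0,-0.4],"angular":[0,0,0],"grip":0.57},{"travel":[0,0,-0.9],"angular":[0,0,0],"grip":0.57},{"travel":[0,0,-0.9],"angular":[0,0,0],"grip":0.57},{"travel":[0,0,-0.9],"angular":[0,0,0],"grip":0.57},{"travel":[0,0,-0.9],"angular":[0,0,0],"grip":0.57},{"travel":[0.06,-0.83,-0.13],"angular":[0,0,0],"grip":0.57},{"travel":[0.06,-0.83,-0.13],"angular":[0,0,0],"grip":0.57},{"travel":[0.06,-0.83,-0.13],"angular":[0,0,0],"grip":0.57}]}}

```text
t: 18.72
tool_pos: [0.5404, -0.1575, 0.1667]
eef_rot: [3.135, 0.199, 0.002]
contact_force: [-0.2, -0.8, -0.4]
finger_gap: 0.0405
gripper_force: 0.0
```

Call:
{"op": "jog_arm", "data": {"motion": [{"travel":[0.06,-0.83,-0.13],"angular":[0,0,0],"grip":0.57},{"travel":[0.06,-0.83,-0.13],"angular":[0,0,0],"grip":0.57},{"travel":[0.06,-0.83,-0.13],"angular":[0,0,0],"grip":0.57},{"travel":[0.06,-0.83,-0.13],"angular":[0,0,0],"grip":0.57},{"travel":[0.06,-0.83,-0.13],"angular":[0,0,0],"grip":0.57},{"travel":[0.06,-0.83,-0.13],"angular":[0,0,0],"grip":0.57},{"travel":[0.06,-0.83,-0.13],"angular":[0,0,0],"grip":0.57},{"travel":[0.06,-0.83,-0.13],"angular":[0,0,0],"grip":0.57},{"travel":[0.06,-0.83,-0.13],"angular":[0,0,0],"grip":0.57},{"travel":[0.06,-0.83,-0.13],"angular":[0,0,0],"grip":0.57},{"travel":[0,0,0],"angular":[0,0,0],"grip":0.57},{"travel":[0,0,0],"angular":[0,0,0],"grip":0.57}]}}

```text
t: 19.72
tool_pos: [0.5289, 0.0503, 0.1985]
eef_rot: [3.134, 0.203, 0.002]
contact_force: [-0.2, -1.1, 0.5]
finger_gap: 0.0405
gripper_force: 0.0
```

Run:
```python
from h import *
np.set_printoptions(precision=4,suppress=True)
p=shot('wrist','w6.png'); s=shot('side','d6.png')
o=env.get_obs(); print(o['t'],o['tool_pos'],yaw(o))
print('lid1',rim(p,'lid_1_mid',.128,.058),[rim2(q,0,.128,.058,(.5413,-.1592))[0] for q in(p,s)])
r=rim(p,'lid_3_mid',.088,.05);print('lid3',r,rim(s,'lid_3_mid',.088,.05)); c=r[0][1]
print([rim2(q,0,.088,.05,(.617,.085))[0] for q in(p,s)])
print('lid4',rim(s,'lid_4_mid',.068,.05),rim(p,'lid_4_mid',.068,.05))
```

```text
19.8167 [0.5288 0.0492 0.1979] 7.276820134376442
lid1 [(0.95, array([ 0.5421, -0.1572]), 0.58, [440.3, 145.4, 118.5, 111.1]), (0.28, array([ 0.5611, -0.1374]), 0.0, [396.8, 105.3, 193.8, 174.4])] [array([-192.0725,    0.5423,   -0.1602]), array([-174.5738,    0.5413,   -0.1612])]
lid3 [(0.68, array([0.6202, 0.083 ]), 0.97, [261.4, 60.2, 79.0, 82.5])] [(0.95, array([0.6123, 0.0674]), 0.2, [327.3, 158.5, 50.0, 44.7])]
[array([-231.8565,    0.621 ,    0.083 ]), array([-186.1358,    0.621 ,    0.085 ])]
lid4 [(0.92, array([0.5681, 0.222 ]), 0.16, [287.1, 128.0, 35.1, 31.5]), (0.82, array([0.4656, 0.2119]), 0.15, [238.9, 137.9, 36.6, 35.0])] [(0.83, array([0.5767, 0.2427]), 0.49, [118.7, 92.7, 74.2, 63.5]), (0.66, array([0.4747, 0.2349]), 0.4, [128.8, 184.9, 66.6, 57.9])]
```

View pics/w6.png

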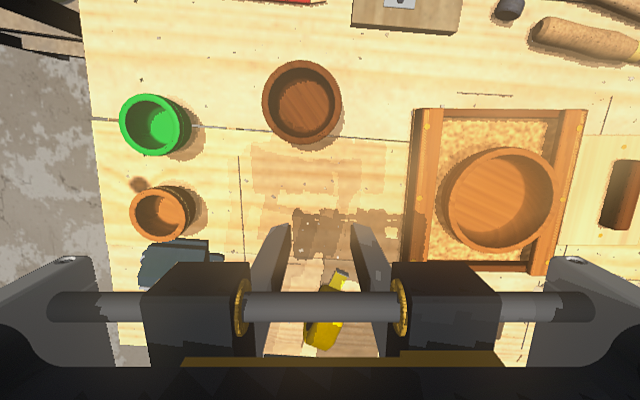

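Lid 1 sits in the tray at (498,200), centred at (0.5418,-0.160). Lid 3 is at (302,102), centre (0.6205,0.083), and neither has been knocked. I take lid 3.

Call:
{"op": "jog_arm", "data": {"motion": [{"travel":[0.76,0.15,0.3],"angular":[0,0,0],"grip":0.57},{"travel":[0.76,0.15,0.3],"angular":[0,0,0],"grip":0.57},{"travel":[0.76,0.15,0.3],"angular":[0,0,0],"grip":0.57},{"travel":[0.76,0.15,0.3],"angular":[0,0,0],"grip":0.57},{"travel":[0.77,0.13,0.3],"angular":[0,0,0],"grip":0.57},{"travel":[0,0,0.8],"angular":[0,0,0],"grip":0.57},{"travel":[0,0,0.8],"angular":[0,0,0],"grip":0.57},{"travel":[0,0,0.8],"angular":[0,0,0],"grip":0.57},{"travel":[0,0,0.8],"angular":[0,0,0],"grip":0.57},{"travel":[0,0,0],"angular":[0,0,0],"grip":0.57},{"travel":[0,0,0],"angular":[0,0,0],"grip":0.57}]}}

```text
t: 20.98
tool_pos: [0.6247, 0.0435, 0.0791]
eef_rot: [-3.135, -0.199, 0.004]
contact_force: [0.6, -0.8, 0.4]
finger_gap: 0.0403
gripper_force: 0.0
```

Run:
```python
from h import *
np.set_printoptions(precision=4,suppress=True)
s=shot('side');o=env.get_obs(); print(o['tool_pos'],yaw(o),go(o,.6256,.0433,.0485),rim2(s,0,.088,.05,(.62,.083))[0])
```

```text
[0.6259 0.0435 0.0807] 7.276700572349829 [-0.0133  0.0064  1.2891] [-130.9785    0.626     0.087 ]
```

Call:
{"op": "jog_arm", "data": {"motion": [{"travel":[-0.01,0,0.7],"angular":[0,0,0],"grip":0.57},{"travel":[0,0,0.59],"angular":[0,0,0],"grip":0.57},{"travel":[0,0,0],"angular":[0,0,0],"grip":0.57},{"travel":[0,0,0],"angular":[0,0,0],"grip":1},{"travel":[0,0,0],"angular":[0,0,0],"grip":1},{"travel":[0,0,0],"angular":[0,0,0],"grip":1},{"travel":[0,0,0],"angular":[0,0,0],"grip":1},{"travel":[0,0,0],"angular":[0,0,0],"grip":1},{"travel":[0,0,0],"angular":[0,0,0],"grip":1},{"travel":[0,0,0],"angular":[0,0,0],"grip":1}], "grip_force": 50}}

```text
t: 21.87
tool_pos: [0.6256, 0.0438, 0.0486]
eef_rot: [-3.135, -0.2, -0.001]
contact_force: [-0.8, 0.0, 3.2]
finger_gap: 0.0075
gripper_force: 47.9
```

Run:
```python
from h import *
np.set_printoptions(precision=4,suppress=True)
o=env.get_obs(); print(o['tool_pos'],yaw(o),o['finger_gap'],o['gripper_force'],go(o,.5418+.0051,-.16-.0397,.16))
```

```text
[0.6256 0.0438 0.0486] 7.305266085518156 0.00751018089278753 47.911420217278646 [-4.3587  9.2623 -4.458 ]
```

Call:
{"op": "jog_arm", "data": {"motion": [{"travel":[0,0,-0.4],"angular":[0,0,0],"grip":1},{"travel":[0,0,-0.8],"angular":[0,0,0],"grip":1},{"travel":[0,0,-0.8],"angular":[0,0,0],"grip":1},{"travel":[0,0,-0.8],"angular":[0,0,0],"grip":1},{"travel":[0,0,-0.8],"angular":[0,0,0],"grip":1},{"travel":[0,0,-0.8],"angular":[0,0,0],"grip":1}]}}

```text
t: 22.37
tool_pos: [0.6251, 0.0438, 0.1592]
eef_rot: [3.135, 0.2, -0.0]
contact_force: [0.7, -0.1, -1.7]
finger_gap: 0.0074
gripper_force: 47.9
```

Call:
{"op": "jog_arm", "data": {"motion": [{"travel":[-0.36,0.77,0],"angular":[0,0,0],"grip":1},{"travel":[-0.36,0.77,0],"angular":[0,0,0],"grip":1},{"travel":[-0.36,0.77,0],"angular":[0,0,0],"grip":1},{"travel":[-0.36,0.77,0],"angular":[0,0,0],"grip":1},{"travel":[-0.36,0.77,0],"angular":[0,0,0],"grip":1},{"travel":[-0.36,0.77,0],"angular":[0,0,0],"grip":1},{"travel":[-0.36,0.77,0],"angular":[0,0,0],"grip":1},{"travel":[-0.36,0.77,0],"angular":[0,0,0],"grip":1},{"travel":[-0.36,0.77,0],"angular":[0,0,0],"grip":1},{"travel":[-0.36,0.77,0],"angular":[0,0,0],"grip":1},{"travel":[-0.36,0.77,0],"angular":[0,0,0],"grip":1},{"travel":[-0.36,0.77,0],"angular":[0,0,0],"grip":1}]}}

```text
t: 23.37
tool_pos: [0.547, -0.2, 0.1583]
eef_rot: [3.135, 0.2, 0.0]
contact_force: [-0.3, 0.8, -0.4]
finger_gap: 0.0075
gripper_force: 47.9
```

Call:
{"op": "jog_arm", "data": {"motion": [{"travel":[0,0,0],"angular":[0,0,0],"grip":1},{"travel":[0,0,0],"angular":[0,0,0],"grip":1},{"travel":[0,0,0],"angular":[0,0,0],"grip":1}]}}

```text
t: 23.62
tool_pos: [0.5476, -0.1985, 0.1581]
eef_rot: [-3.135, -0.2, -0.0]
contact_force: [-0.1, 0.8, -1.1]
finger_gap: 0.0072
gripper_force: 47.9
```

Run:
```python
from h import *
np.set_printoptions(precision=4,suppress=True)
o=env.get_obs(); z=o['tool_pos'][2];print(o['tool_pos'],yaw(o),o['finger_gap'],o['gripper_force'])
c=o['tool_pos'][:2]-.04*np.array([.127,-.992]); print(c)
for n in('wrist','side','scene'):
    p=shot(n); print(n,[rim2(p,0,.088,z+d,c)[0]for d in(0,.002)],'lid1',rim2(p,0,.128,.058,(.5418,-.16))[0])
```

```text
[ 0.5476 -0.1985  0.1581] 7.3035355727414135 0.0071680200015523795 47.90248587110909
[ 0.5425 -0.1589]
wrist [array([-123.718 ,    0.5455,   -0.1589]), array([-126.2613,    0.5465,   -0.1599])] lid1 [-144.7787    0.5428   -0.161 ]
side [array([-120.7458,    0.5525,   -0.1549]), array([-120.9466,    0.5505,   -0.1579])] lid1 [-118.1263    0.5408   -0.162 ]
scene [array([-183.6771,    0.5475,   -0.1609]), array([-184.0248,    0.5455,   -0.1559])] lid1 [-212.1071    0.5418   -0.157 ]
```

Lid 3 hangs at about (0.547,-0.1595), so I shift -5 mm in x and lower it into lid 1.

Call:
{"op": "jog_arm", "data": {"motion": [{"travel":[-0.2,-0.02,0],"angular":[0,0,0],"grip":1},{"travel":[0,0,0.6],"angular":[0,0,0],"grip":1},{"travel":[0,0,0.6],"angular":[0,0,0],"grip":1},{"travel":[0,0,0.6],"angular":[0,0,0],"grip":1},{"travel":[0,0,0.6],"angular":[0,0,0],"grip":1},{"travel":[0,0,0.5],"angular":[0,0,0],"grip":1},{"travel":[0,0,0.3],"angular":[0,0,0],"grip":1},{"travel":[0,0,0.2],"angular":[0,0,0],"grip":1},{"travel":[0,0,0],"angular":[0,0,0],"grip":1},{"travel":[0,0,0],"angular":[0,0,0],"grip":1}]}}

```text
t: 24.6
tool_pos: [0.5428, -0.1993, 0.0733]
eef_rot: [3.135, 0.2, 0.001]
contact_force: [-0.0, -0.2, -1.0]
finger_gap: 0.0071
gripper_force: 47.9
```

Run:
```python
from h import *
np.set_printoptions(precision=4,suppress=True)
o=env.get_obs(); print(o['tool_pos'],yaw(o),o['finger_gap'],o['gripper_force'],o['contact_force'])
```

```text
[ 0.5428 -0.1993  0.0733] 7.3060352838061435 0.007066309989817371 47.90316251350305 [-0.0341 -0.2104 -1.0498]
```

Call:
{"op": "jog_arm", "data": {"motion": [{"travel":[0,0,0.12],"angular":[0,0,0],"grip":1},{"travel":[0,0,0],"angular":[0,0,0],"grip":1},{"travel":[0,0,0],"angular":[0,0,0],"grip":1}]}}

```text
t: 24.85
tool_pos: [0.5431, -0.1996, 0.0707]
eef_rot: [3.134, 0.2, 0.002]
contact_force: [0.6, -0.2, 0.3]
finger_gap: 0.0078
gripper_force: 47.9
```

Call:
{"op": "jog_arm", "data": {"motion": [{"travel":[0,0,0],"angular":[0,0,0],"grip":0.57},{"travel":[0,0,0],"angular":[0,0,0],"grip":0.57},{"travel":[0,0,0],"angular":[0,0,0],"grip":0.57},{"travel":[0,0,0],"angular":[0,0,0],"grip":0.57},{"travel":[0,0,-0.4],"angular":[0,0,0],"grip":0.6},{"travel":[0,0,-0.9],"angular":[0,0,0],"grip":0.65},{"travel":[0,0,-0.9],"angular":[0,0,0],"grip":0.65},{"travel":[0,0,-0.9],"angular":[0,0,0],"grip":0.65},{"travel":[0,0,-0.9],"angular":[0,0,0],"grip":0.65}]}}

```text
t: 25.6
tool_pos: [0.5425, -0.1992, 0.1718]
eef_rot: [3.135, 0.2, 0.001]
contact_force: [0.4, -0.2, 0.3]
finger_gap: 0.033
gripper_force: 0.0
```

Call:
{"op": "jog_arm", "data": {"motion": [{"travel":[-0.18,-0.85,-0.06],"angular":[0,0,0],"grip":0.65},{"travel":[-0.18,-0.85,-0.06],"angular":[0,0,0],"grip":0.65},{"travel":[-0.18,-0.85,-0.06],"angular":[0,0,0],"grip":0.65},{"travel":[-0.18,-0.85,-0.06],"angular":[0,0,0],"grip":0.65},{"travel":[-0.18,-0.85,-0.06],"angular":[0,0,0],"grip":0.65},{"travel":[-0.18,-0.85,-0.06],"angular":[0,0,0],"grip":0.65},{"travel":[-0.18,-0.85,-0.06],"angular":[0,0,0],"grip":0.65},{"travel":[-0.18,-0.85,-0.06],"angular":[0,0,0],"grip":0.65},{"travel":[-0.18,-0.85,-0.06],"angular":[0,0,0],"grip":0.65},{"travel":[-0.18,-0.85,-0.06],"angular":[0,0,0],"grip":0.65}]}}

```text
t: 26.43
tool_pos: [0.4705, 0.0068, 0.1859]
eef_rot: [3.135, 0.2, 0.001]
contact_force: [0.2, 0.3, -0.5]
finger_gap: 0.0331
gripper_force: 0.0
```

Call:
{"op": "jog_arm", "data": {"motion": [{"travel":[-0.18,-0.85,-0.06],"angular":[0,0,0],"grip":0.65},{"travel":[-0.18,-0.85,-0.06],"angular":[0,0,0],"grip":0.65},{"travel":[-0.18,-0.85,-0.06],"angular":[0,0,0],"grip":0.65},{"travel":[-0.18,-0.85,-0.06],"angular":[0,0,0],"grip":0.65},{"travel":[-0.18,-0.85,-0.06],"angular":[0,0,0],"grip":0.65},{"travel":[-0.18,-0.85,-0.06],"angular":[0,0,0],"grip":0.65},{"travel":[-0.18,-0.85,-0.06],"angular":[0,0,0],"grip":0.65},{"travel":[-0.18,-0.85,-0.06],"angular":[0,0,0],"grip":0.65},{"travel":[-0.18,-0.85,-0.06],"angular":[0,0,0],"grip":0.65},{"travel":[0,0,0],"angular":[0,0,0],"grip":0.65},{"travel":[0,0,0],"angular":[0,0,0],"grip":0.65}]}}

```text
t: 27.35
tool_pos: [0.4064, 0.1908, 0.1991]
eef_rot: [3.135, 0.203, 0.002]
contact_force: [0.3, 0.7, 1.3]
finger_gap: 0.033
gripper_force: 0.0
```

Run:
```python
from h import *
np.set_printoptions(precision=4,suppress=True)
p=shot('wrist','w7.png'); s=shot('side','d7.png'); c=shot('scene')
o=env.get_obs(); print(o['t'],o['tool_pos'],yaw(o))
print('lid1',[rim2(q,0,.128,.058,(.5413,-.16))[0] for q in(c,s)])
print('lid3',[[rim2(q,0,.088,z,(.5413,-.16))[0] for q in(c,s)] for z in(.07,.072,.074,.08)])
print('lid4',rim(p,'lid_4_mid',.068,.05))
m=finder.mark_of(p,'lid_4_mid'); print([(x['xy'],atz(p,x['xy'],.025)[:2],x['confidence']) for x in m])
for x in m[:2]: print([rim2(q,0,.068,.05,atz(p,x['xy'],.025)[:2])[0] for q in(p,s,c)])
w=np.hstack([p['frame'][:320,0:400],s['frame'][180:380,240:490].repeat(1,0)[:200,:].copy() if 0 else cv2.resize(s['frame'][210:370,270:470],(400,320))])
cv2.imwrite('pics/w7c.png',w[:,:,::-1])
```

```text
27.5 [0.4068 0.1897 0.1986] 7.24121717488644
lid1 [array([-165.1094,    0.5293,   -0.172 ]), array([-194.6732,    0.5413,   -0.161 ])]
lid3 [[array([-163.1524,    0.5293,   -0.172 ]), array([-97.1708,   0.5403,  -0.158 ])], [array([-161.3302,    0.5293,   -0.171 ]), array([-96.9052,   0.5393,  -0.16  ])], [array([-159.5676,    0.5293,   -0.169 ]), array([-97.0102,   0.5533,  -0.172 ])], [array([-154.5379,    0.5293,   -0.162 ]), array([-96.4642,   0.5483,  -0.172 ])]]
lid4 [(0.79, array([0.4712, 0.2396]), 0.99, [250.6, 95.0, 63.9, 63.2]), (0.64, array([0.5721, 0.2461]), 0.59, [253.6, 0.0, 69.3, 60.1])]
[([283.8, 124.2], array([0.4739, 0.2434]), 0.77), ([288.2, 25.5], array([0.5786, 0.2488]), 0.62)]
[array([-254.7957,    0.4719,    0.2404]), array([-200.356 ,    0.4709,    0.2394]), array([-250.9075,    0.4719,    0.2424])]
[array([-175.7785,    0.5766,    0.2478]), array([-197.299 ,    0.5756,    0.2468]), array([-255.5172,    0.5756,    0.2498])]
```

View pics/w7c.png

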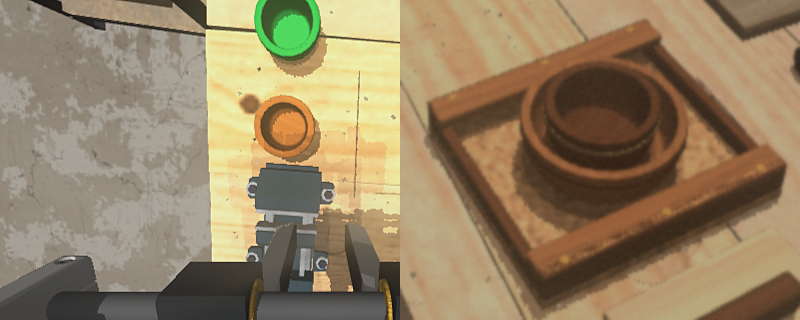

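Left half: brown lid 4 at (284,127), with the vice clear below it at (290,190) and green at (288,25) excluded. Right half: lid 3 stands level inside lid 1. I take lid 4 at (0.4716,0.2405).

Call:
{"op": "jog_arm", "data": {"motion": [{"travel":[0.71,-0.12,0],"angular":[0,0,0],"grip":0.65},{"travel":[0.71,-0.12,0],"angular":[0,0,0],"grip":0.65},{"travel":[0.71,-0.12,0.2],"angular":[0,0,0],"grip":0.65},{"travel":[0.7,-0.12,0.6],"angular":[0,0,0],"grip":0.65},{"travel":[0,0,0.8],"angular":[0,0,0],"grip":0.65},{"travel":[0,0,0.8],"angular":[0,0,0],"grip":0.65},{"travel":[0,0,0.8],"angular":[0,0,0],"grip":0.65},{"travel":[0,0,0.8],"angular":[0,0,0],"grip":0.65},{"travel":[0,0,0.7],"angular":[0,0,0],"grip":0.65},{"travel":[0,0,0],"angular":[0,0,0],"grip":0.65},{"travel":[0,0,0],"angular":[0,0,0],"grip":0.65}]}}

```text
t: 28.52
tool_pos: [0.4746, 0.2106, 0.0803]
eef_rot: [3.135, 0.198, -0.004]
contact_force: [-0.1, -0.0, 1.2]
finger_gap: 0.033
gripper_force: 0.0
```

Run:
```python
from h import *
np.set_printoptions(precision=4,suppress=True)
o=env.get_obs(); print(o['tool_pos'],yaw(o),go(o,.4754,.2107,.0485))
```

```text
[0.4746 0.2106 0.0803] 7.244265192113519 [ 0.0333 -0.0012  1.2721]
```

Call:
{"op": "jog_arm", "data": {"motion": [{"travel":[0.03,0,0.7],"angular":[0,0,0],"grip":0.65},{"travel":[0,0,0.57],"angular":[0,0,0],"grip":0.65},{"travel":[0,0,0],"angular":[0,0,0],"grip":0.65},{"travel":[0,0,0],"angular":[0,0,0],"grip":1},{"travel":[0,0,0],"angular":[0,0,0],"grip":1},{"travel":[0,0,0],"angular":[0,0,0],"grip":1},{"travel":[0,0,0],"angular":[0,0,0],"grip":1},{"travel":[0,0,0],"angular":[0,0,0],"grip":1},{"travel":[0,0,0],"angular":[0,0,0],"grip":1},{"travel":[0,0,0],"angular":[0,0,0],"grip":1}], "grip_force": 50}}

```text
t: 29.35
tool_pos: [0.4769, 0.2115, 0.0504]
eef_rot: [3.135, 0.2, 0.004]
contact_force: [-0.1, -0.8, 5.7]
finger_gap: 0.0075
gripper_force: 45.8
```

Call:
{"op": "jog_arm", "data": {"motion": [{"travel":[0,0,-0.4],"angular":[0,0,0],"grip":1},{"travel":[0,0,-0.8],"angular":[0,0,0],"grip":1},{"travel":[0,0,-0.8],"angular":[0,0,0],"grip":1},{"travel":[0,0,-0.8],"angular":[0,0,0],"grip":1},{"travel":[0,0,-0.8],"angular":[0,0,0],"grip":1},{"travel":[0,0,-0.8],"angular":[0,0,0],"grip":1},{"travel":[0,0,-0.6],"angular":[0,0,0],"grip":1}]}}

```text
t: 29.93
tool_pos: [0.4759, 0.2116, 0.1762]
eef_rot: [-3.135, -0.2, -0.002]
contact_force: [0.6, -0.9, -0.1]
finger_gap: 0.0076
gripper_force: 52.8
```

Run:
```python
from h import *
np.set_printoptions(precision=4,suppress=True)
o=env.get_obs(); print(o['tool_pos'],yaw(o),o['finger_gap'],o['gripper_force'],go(o,.5413+.0038,-.16-.0298,.17))
s=shot('side');print('lid3',[[rim2(q,0,.088,z,(.5413,-.16))[:2] for q in(s,)] for z in(.071,.073)],rim2(s,0,.128,.058,(.5413,-.16)))
```

```text
[0.4759 0.2116 0.1762] 7.3055329391423705 0.007628852188203748 52.80019755475223 [ 0.7058 16.2763  0.242 ]
lid3 [[[array([-97.5814,   0.5403,  -0.159 ]), array([-96.3342,   0.5403,  -0.158 ])]], [[array([-97.254 ,   0.5393,  -0.161 ]), array([-96.9912,   0.5393,  -0.16  ])]]] [array([-195.2175,    0.5413,   -0.161 ]), array([-190.3809,    0.5413,   -0.162 ]), array([-189.6323,    0.5413,   -0.16  ])]
```

Call:
{"op": "jog_arm", "data": {"motion": [{"travel":[0.03,0.6,0],"angular":[0,0,0],"grip":1},{"travel":[0.03,0.8,0],"angular":[0,0,0],"grip":1},{"travel":[0.03,0.8,0],"angular":[0,0,0],"grip":1},{"travel":[0.03,0.8,0],"angular":[0,0,0],"grip":1},{"travel":[0.03,0.8,0],"angular":[0,0,0],"grip":1},{"travel":[0.03,0.8,0],"angular":[0,0,0],"grip":1},{"travel":[0.03,0.8,0],"angular":[0,0,0],"grip":1},{"travel":[0.03,0.8,0],"angular":[0,0,0],"grip":1},{"travel":[0.03,0.8,0],"angular":[0,0,0],"grip":1},{"travel":[0.03,0.8,0],"angular":[0,0,0],"grip":1}]}}

```text
t: 30.82
tool_pos: [0.5074, 0.0182, 0.1735]
eef_rot: [-3.135, -0.2, 0.002]
contact_force: [-0.2, -0.5, -0.5]
finger_gap: 0.0075
gripper_force: 52.8
```

Call:
{"op": "jog_arm", "data": {"motion": [{"travel":[0.03,0.8,0],"angular":[0,0,0],"grip":1},{"travel":[0.03,0.8,0],"angular":[0,0,0],"grip":1},{"travel":[0.03,0.8,0],"angular":[0,0,0],"grip":1},{"travel":[0.03,0.8,0],"angular":[0,0,0],"grip":1},{"travel":[0.03,0.8,0],"angular":[0,0,0],"grip":1},{"travel":[0.03,0.8,0],"angular":[0,0,0],"grip":1},{"travel":[0.03,0.8,0],"angular":[0,0,0],"grip":1},{"travel":[0.03,0.8,0],"angular":[0,0,0],"grip":1},{"travel":[0.03,0.8,0],"angular":[0,0,0],"grip":1},{"travel":[0.03,0.48,0],"angular":[0,0,0],"grip":1},{"travel":[0,0,0],"angular":[0,0,0],"grip":1},{"travel":[0,0,0],"angular":[0,0,0],"grip":1}]}}

```text
t: 31.82
tool_pos: [0.5395, -0.1703, 0.1737]
eef_rot: [-3.134, -0.199, 0.001]
contact_force: [-0.2, 0.5, 0.1]
finger_gap: 0.0076
gripper_force: 52.8
```

Run:
```python
from h import *
np.set_printoptions(precision=4,suppress=True)
o=env.get_obs(); z=o['tool_pos'][2];print(o['t'],o['tool_pos'],yaw(o),o['finger_gap'],o['gripper_force'])
c=o['tool_pos'][:2]-.03*np.array([.127,-.992]); print(c)
for n in('wrist','side','scene'):
    p=shot(n); print(n,[rim2(p,0,.068,z+d,c)[0]for d in(0,.002)],'lid3',rim2(p,0,.088,.072,(.54,-.16))[0],'lid1',rim2(p,0,.128,.058,(.541,-.16))[0])
```

```text
31.8167 [ 0.5395 -0.1703  0.1737] 7.2551773835421685 0.007624189023289064 52.801247400348075
[ 0.5357 -0.1405]
wrist [array([-124.0531,    0.5337,   -0.1415]), array([-118.9109,    0.5357,   -0.1425])] lid3 [-112.1624    0.541    -0.16  ] lid1 [-166.6754    0.543    -0.161 ]
side [array([-118.433 ,    0.5247,   -0.1365]), array([-117.7235,    0.5237,   -0.1385])] lid3 [-86.9516   0.552   -0.156 ] lid1 [-138.4751    0.541    -0.161 ]
scene [array([-185.9265,    0.5337,   -0.1385]), array([-185.8991,    0.5317,   -0.1335])] lid3 [-178.8141    0.54     -0.167 ] lid1 [-197.0662    0.553    -0.162 ]
```

Call:
{"op": "jog_arm", "data": {"motion": [{"travel":[0.14,0.77,0],"angular":[0,0,0],"grip":1},{"travel":[0,0,0.6],"angular":[0,0,0],"grip":1},{"travel":[0,0,0.6],"angular":[0,0,0],"grip":1},{"travel":[0,0,0],"angular":[0,0,0],"grip":1},{"travel":[0,0,0],"angular":[0,0,0],"grip":1}]}}

```text
t: 32.38
tool_pos: [0.5452, -0.1881, 0.1435]
eef_rot: [-3.134, -0.201, 0.003]
contact_force: [-0.1, -0.4, 0.3]
finger_gap: 0.0072
gripper_force: 52.8
```

Run:
```python
from h import *
np.set_printoptions(precision=4,suppress=True)
o=env.get_obs(); z=o['tool_pos'][2];print(o['t'],o['tool_pos'],yaw(o),o['finger_gap'],o['gripper_force'])
c=o['tool_pos'][:2]-.03*np.array([.127,-.992]); print(c)
for n in('wrist','side','scene'):
    p=shot(n); print(n,[rim2(p,0,.068,z+d,c)[0]for d in(-.002,0,.002)],'lid3',rim2(p,0,.088,.072,(.54,-.16))[:2])
    cv2.imwrite('pics/l4'+n+'.png',p['frame'][:,:,::-1])
    if n=='side': a=cv2.resize(p['frame'][190:370,270:470],(400,360))
    if n=='wrist': b=cv2.resize(p['frame'][100:340,130:430],(400,320)); b=np.vstack([b,np.zeros((40,400,3),np.uint8)])
cv2.imwrite('pics/l4c.png',np.hstack([a,b])[:,:,::-1])
```

```text
32.3833 [ 0.5452 -0.1881  0.1435] 7.355196114155795 0.007154274722890787 52.800863837474026
[ 0.5414 -0.1583]
wrist [array([-120.8383,    0.5394,   -0.1593]), array([-118.0274,    0.5394,   -0.1593]), array([-115.4207,    0.5414,   -0.1603])] lid3 [array([-106.8533,    0.552 ,   -0.17  ]), array([-106.1809,    0.551 ,   -0.17  ])]
side [array([-123.9661,    0.5334,   -0.1513]), array([-122.8999,    0.5314,   -0.1543]), array([-122.0049,    0.5304,   -0.1563])] lid3 [array([-75.7005,   0.552 ,  -0.172 ]), array([-75.307,   0.551,  -0.15 ])]
scene [array([-150.5594,    0.5534,   -0.1463]), array([-152.1521,    0.5534,   -0.1463]), array([-156.1645,    0.5534,   -0.1703])] lid3 [array([-148.395,    0.544,   -0.169]), array([-148.2396,    0.544 ,   -0.168 ])]
```

View pics/l4c.png

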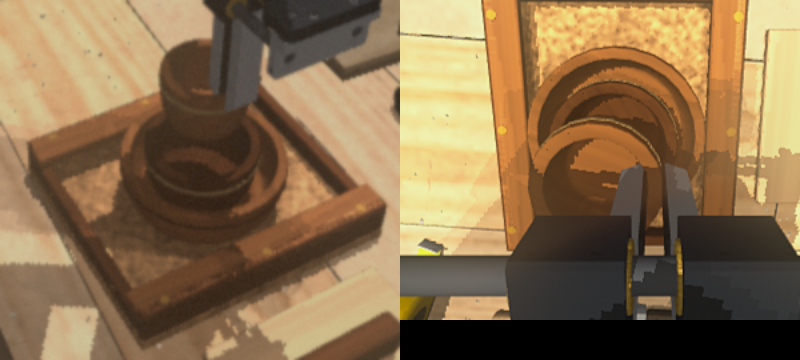

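Lid 4 is held level above the nest: at (205,85) in the left crop, with lids 3 and 1 concentric below it. I lower it gently.

Call:
{"op": "jog_arm", "data": {"motion": [{"travel":[0.03,0.03,0.4],"angular":[0,0,0],"grip":1},{"travel":[0,0,0.6],"angular":[0,0,0],"grip":1},{"travel":[0,0,0.5],"angular":[0,0,0],"grip":1},{"travel":[0,0,0.3],"angular":[0,0,0],"grip":1},{"travel":[0,0,0.2],"angular":[0,0,0],"grip":1},{"travel":[0,0,0.1],"angular":[0,0,0],"grip":1},{"travel":[0,0,0],"angular":[0,0,0],"grip":1},{"travel":[0,0,0],"angular":[0,0,0],"grip":1}]}}

```text
t: 33.2
tool_pos: [0.5469, -0.1901, 0.0921]
eef_rot: [3.135, 0.2, 0.001]
contact_force: [-0.8, 0.2, -0.1]
finger_gap: 0.0075
gripper_force: 52.8
```

Run:
```python
from h import *
np.set_printoptions(precision=4,suppress=True)
o=env.get_obs(); print(o['tool_pos'],yaw(o),o['finger_gap'],o['gripper_force'],o['contact_force'])
```

```text
[ 0.5469 -0.1901  0.0921] 7.29701192040667 0.007549137546603994 52.80100220523309 [-0.8247  0.2181 -0.1165]
```

Call:
{"op": "jog_arm", "data": {"motion": [{"travel":[0,0,0.12],"angular":[0,0,0],"grip":1},{"travel":[0,0,0],"angular":[0,0,0],"grip":1},{"travel":[0,0,0.06],"angular":[0,0,0],"grip":1},{"travel":[0,0,0],"angular":[0,0,0],"grip":1}]}}

```text
t: 33.53
tool_pos: [0.5466, -0.1899, 0.0872]
eef_rot: [3.135, 0.2, -0.0]
contact_force: [-0.8, -0.5, -1.2]
finger_gap: 0.0074
gripper_force: 52.8
```

Call:
{"op": "jog_arm", "data": {"motion": [{"travel":[0,0,0.06],"angular":[0,0,0],"grip":1},{"travel":[0,0,0],"angular":[0,0,0],"grip":1}]}}

```text
t: 33.7
tool_pos: [0.547, -0.1901, 0.0864]
eef_rot: [3.135, 0.2, 0.001]
contact_force: [-1.2, 0.2, 3.6]
finger_gap: 0.0075
gripper_force: 52.9
```

Call:
{"op": "jog_arm", "data": {"motion": [{"travel":[0,0,0.06],"angular":[0,0,0],"grip":1},{"travel":[0,0,0],"angular":[0,0,0],"grip":1}]}}

```text
t: 33.87
tool_pos: [0.5475, -0.1907, 0.0863]
eef_rot: [3.133, 0.2, 0.002]
contact_force: [-3.1, 0.4, 10.3]
finger_gap: 0.0076
gripper_force: 53.1
```

Contact came at 86.4 mm, which matches full seating. I release and look from above.

Call:
{"op": "jog_arm", "data": {"motion": [{"travel":[0,0,-0.05],"angular":[0,0,0],"grip":1},{"travel":[0,0,0],"angular":[0,0,0],"grip":0.65},{"travel":[0,0,0],"angular":[0,0,0],"grip":0.65},{"travel":[0,0,0],"angular":[0,0,0],"grip":0.65},{"travel":[0,0,0],"angular":[0,0,0],"grip":0.65},{"travel":[0,0,-0.4],"angular":[0,0,0],"grip":0.65},{"travel":[0,0,-0.9],"angular":[0,0,0],"grip":0.65},{"travel":[0,0,-0.9],"angular":[0,0,0],"grip":0.65},{"travel":[0,0,-0.9],"angular":[0,0,0],"grip":0.5},{"travel":[0,0,-0.9],"angular":[0,0,0],"grip":0.4}]}}

```text
t: 34.7
tool_pos: [0.5466, -0.1898, 0.1871]
eef_rot: [3.135, 0.2, 0.001]
contact_force: [1.5, 0.2, 0.4]
finger_gap: 0.0429
gripper_force: 0.0
```

Call:
{"op": "jog_arm", "data": {"motion": [{"travel":[-0.68,0.25,-0.4],"angular":[0,0,0],"grip":0.4},{"travel":[-0.68,0.25,-0.4],"angular":[0,0,0],"grip":0.4},{"travel":[-0.68,0.25,-0.4],"angular":[0,0,0],"grip":0.4},{"travel":[-0.68,0.25,-0.4],"angular":[0,0,0],"grip":0.4},{"travel":[-0.68,0.25,-0.4],"angular":[0,0,0],"grip":0.4},{"travel":[-0.68,0.25,-0.4],"angular":[0,0,0],"grip":0.4},{"travel":[0,0,0],"angular":[0,0,0],"grip":0.4},{"travel":[0,0,0],"angular":[0,0,0],"grip":0.4}]}}

```text
t: 35.37
tool_pos: [0.4504, -0.2404, 0.2465]
eef_rot: [3.134, 0.198, 0.003]
contact_force: [0.1, -0.3, -0.1]
finger_gap: 0.0568
gripper_force: 0.0
```

Run:
```python
from h import *
np.set_printoptions(precision=4,suppress=True)
p=shot('wrist','w9.png'); s=shot('side','d9.png')
o=env.get_obs(); print(o['t'],o['tool_pos'],yaw(o))
for q in(p,s): print('lid1,3,4',rim2(q,0,.128,.058,(.541,-.16))[0],rim2(q,0,.088,.072,(.541,-.16))[0],rim2(q,0,.068,.086,(.541,-.16))[0])
for q in(p,s):print([(m['xy'],m['confidence'],atz(q,m['xy'],.022)[:2]) for m in finder.mark_of(q,'cover_handle')])
a=p['frame'][:300,150:500]; b=cv2.resize(s['frame'][200:400,270:520],(375,300))
cv2.imwrite('pics/w9c.png',np.hstack([a,b])[:,:,::-1])
```

```text
35.4667 [ 0.4505 -0.2396  0.2451] 7.3106679896270785
lid1,3,4 [-254.2479    0.542    -0.161 ] [-177.3083    0.551    -0.163 ] [-259.205    0.541   -0.162]
lid1,3,4 [-194.2754    0.541    -0.161 ] [-136.2283    0.553    -0.167 ] [-210.8941    0.541    -0.161 ]
[([397.6, 106.9], 0.95, array([ 0.5593, -0.3314]))]
[([440.9, 369.2], 0.96, array([ 0.5627, -0.3339]))]
```

View pics/w9c.png

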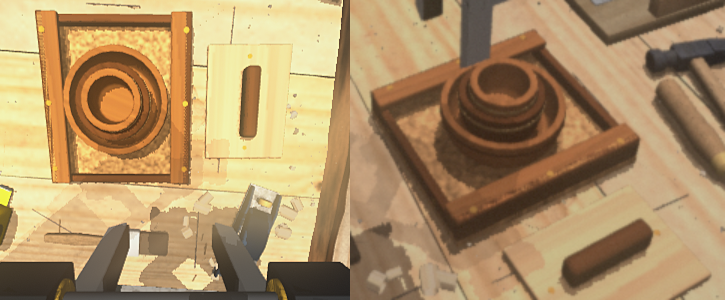

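The crop shows three concentric nested rims at (115,102) and the board lying aside with its handle at (248,102). Both cameras agree on lid 1 at (0.5415,-0.161) and lid 4 at (0.541,-0.1615). Next I fetch the cover.

Run:
```python
from h import *
np.set_printoptions(precision=4,suppress=True)
p=shot('wrist'); o=env.get_obs()
a,b=atz(p,(399.5,66),.035),atz(p,(397,138),.035);print((a+b)/2,np.linalg.norm(a-b),np.degrees(np.arctan2(*(a-b)[1::-1])))
for m in finder.regions_of(p,'cover_handle')[:1]:
    c=cv2.minAreaRect(np.argwhere(m['mask'])[:,::-1].astype(np.float32)); q=[atz(p,x,.009)[:2] for x in cv2.boxPoints(c)]; print(np.mean(q,0),np.array(q))
print(go(o,.5635,-.3326,.11))
```

```text
[ 0.5622 -0.3256  0.035 ] 0.0879065881073415 9.2779081537059
[4.0095 4.2847 5.3789]
```

Call:
{"op": "jog_arm", "data": {"motion": [{"travel":[0.66,0.71,0.5],"angular":[0,0,0],"grip":0.4},{"travel":[0.66,0.71,0.5],"angular":[0,0,0],"grip":0.4},{"travel":[0.66,0.71,0.5],"angular":[0,0,0],"grip":0.4},{"travel":[0.66,0.71,0.5],"angular":[0,0,0],"grip":0.4},{"travel":[0.66,0.71,0.6],"angular":[0,0,0],"grip":0.4},{"travel":[0.66,0.71,0.6],"angular":[0,0,0],"grip":0.4},{"travel":[0,0,0.8],"angular":[0,0,0],"grip":0.4},{"travel":[0,0,0.8],"angular":[0,0,0],"grip":0.4},{"travel":[0,0,0.6],"angular":[0,0,0],"grip":0.4},{"travel":[0,0,0],"angular":[0,0,0],"grip":0.4},{"travel":[0,0,0],"angular":[0,0,0],"grip":0.4}]}}

```text
t: 36.58
tool_pos: [0.5616, -0.3324, 0.1095]
eef_rot: [-3.134, -0.201, 0.002]
contact_force: [0.3, -0.1, 0.4]
finger_gap: 0.0564
gripper_force: 0.0
```

Run:
```python
from h import *
np.set_printoptions(precision=4,suppress=True)
o=env.get_obs(); print(o['tool_pos'],yaw(o),go(o,.563,-.3326,.0225))
```

```text
[ 0.5616 -0.3324  0.1095] 7.322131409958424 [0.06   0.0224 3.4788]
```

Call:
{"op": "jog_arm", "data": {"motion": [{"travel":[0.06,0.02,0.8],"angular":[0,0,0],"grip":0.4},{"travel":[0,0,0.8],"angular":[0,0,0],"grip":0.4},{"travel":[0,0,0.8],"angular":[0,0,0],"grip":0.4},{"travel":[0,0,0.6],"angular":[0,0,0],"grip":0.4},{"travel":[0,0,0.45],"angular":[0,0,0],"grip":0.4},{"travel":[0,0,0],"angular":[0,0,0],"grip":1},{"travel":[0,0,0],"angular":[0,0,0],"grip":1},{"travel":[0,0,0],"angular":[0,0,0],"grip":1},{"travel":[0,0,0],"angular":[0,0,0],"grip":1},{"travel":[0,0,0],"angular":[0,0,0],"grip":1},{"travel":[0,0,0],"angular":[0,0,0],"grip":1},{"travel":[0,0,0],"angular":[0,0,0],"grip":1}], "grip_force": 40}}

```text
t: 37.58
tool_pos: [0.5639, -0.3335, 0.0252]
eef_rot: [3.135, 0.2, 0.001]
contact_force: [-0.6, 1.7, 2.9]
finger_gap: 0.0194
gripper_force: 40.0
```

Run:
```python
from h import *
np.set_printoptions(precision=4,suppress=True)
o=env.get_obs(); print(o['tool_pos'],yaw(o),o['finger_gap'],o['gripper_force'],go(o,.5413,-.161,.152))
```

```text
[ 0.5639 -0.3335  0.0252] 7.3047779651167675 0.019386276018896993 40.00051438808441 [-0.0167 -6.9581 -5.0775]
```

Call:
{"op": "jog_arm", "data": {"motion": [{"travel":[0,0,-0.4],"angular":[0,0,0],"grip":1},{"travel":[0,0,-0.8],"angular":[0,0,0],"grip":1},{"travel":[0,0,-0.8],"angular":[0,0,0],"grip":1},{"travel":[0,0,-0.8],"angular":[0,0,0],"grip":1},{"travel":[0,0,-0.8],"angular":[0,0,0],"grip":1},{"travel":[0,0,-0.8],"angular":[0,0,0],"grip":1},{"travel":[0,0,-0.7],"angular":[0,0,0],"grip":1},{"travel":[0,0,0],"angular":[0,0,0],"grip":1}]}}

```text
t: 38.25
tool_pos: [0.5652, -0.3348, 0.1564]
eef_rot: [3.13, 0.2, 0.008]
contact_force: [1.3, -0.3, -2.1]
finger_gap: 0.0195
gripper_force: 40.0
```

Call:
{"op": "jog_arm", "data": {"motion": [{"travel":[0,-0.7,0],"angular":[0,0,0],"grip":1},{"travel":[0,-0.7,0],"angular":[0,0,0],"grip":1},{"travel":[0,-0.7,0],"angular":[0,0,0],"grip":1},{"travel":[0,-0.7,0],"angular":[0,0,0],"grip":1},{"travel":[0,-0.7,0],"angular":[0,0,0],"grip":1},{"travel":[0,-0.7,0],"angular":[0,0,0],"grip":1},{"travel":[0,-0.7,0],"angular":[0,0,0],"grip":1},{"travel":[0,-0.7,0],"angular":[0,0,0],"grip":1},{"travel":[0,-0.7,0],"angular":[0,0,0],"grip":1},{"travel":[0,-0.66,0],"angular":[0,0,0],"grip":1},{"travel":[0,0,0],"angular":[0,0,0],"grip":1},{"travel":[0,0,0],"angular":[0,0,0],"grip":1}]}}

```text
t: 39.25
tool_pos: [0.5414, -0.1598, 0.1518]
eef_rot: [3.135, 0.203, 0.0]
contact_force: [-0.0, -0.2, -3.2]
finger_gap: 0.0201
gripper_force: 40.0
```

```bash
cat > b.py <<'E'
from h import *
np.set_printoptions(precision=4,suppress=True)
def board(p,z,c0,y0):
    g=cv2.GaussianBlur(cv2.cvtColor(p['frame'],cv2.COLOR_RGB2GRAY),(3,3),0).astype(np.float32)
    G=cv2.GaussianBlur(np.hypot(cv2.Sobel(g,5,1,0),cv2.Sobel(g,5,0,1)),(3,3),0); G=np.minimum(G,150)
    t=np.linspace(-1,1,60); o=np.ones(60)
    L=np.vstack([np.c_[.075*t,.056*o],np.c_[.075*t,-.056*o],np.c_[.075*o,.056*t],np.c_[-.075*o,.056*t]])
    best=(0,)
    for da in(-2,-1,0,1,2):
        a=np.radians(y0+da); W=L@np.array([[np.cos(a),np.sin(a)],[-np.sin(a),np.cos(a)]])
        for dx in np.arange(-.012,.0121,.0015):
            for dy in np.arange(-.012,.0121,.0015):
                X=np.c_[W+[c0[0]+dx,c0[1]+dy],np.full(240,z)]
                q=(np.array(p['R'])@X.T).T+p['t']; q=(np.array(p['intrinsics'])@q.T).T; q=(q[:,:2]/q[:,2:]).astype(np.float32)
                v=cv2.remap(G,q[:,:1],q[:,1:],1).mean()
                if v>best[0]: best=(v,c0[0]+dx,c0[1]+dy,y0+da)
    return np.round(best,4)
E
python3 - <<'E'
from b import *
o=env.get_obs(); print(o['t'],o['tool_pos'],yaw(o),o['finger_gap'],o['gripper_force'],go(o,.5413,-.161,.115))
for n in('wrist','side','scene'):
    p=shot(n); z=o['tool_pos'][2]-.0155; print(n,[board(p,z+d,o['tool_pos'][:2],7.3) for d in(-.002,.001)])
E
```

```text
39.25 [ 0.5414 -0.1598  0.1518] 7.392913677677626 0.020088439164708073 39.99864935874939 [-0.0108  0.0471  1.4726]
wrist [array([69.9763,  0.5414, -0.1598,  7.3   ]), array([75.1473,  0.5414, -0.1538,  7.3   ])]
side [array([90.6112,  0.5489, -0.1583,  8.3   ]), array([90.5873,  0.5474, -0.1613,  8.3   ])]
scene [array([114.6502,   0.5429,  -0.1628,   9.3   ]), array([115.7024,   0.5399,  -0.1568,   9.3   ])]
```

The board is centred to within about 2 mm. I lower it onto the nest.

Call:
{"op": "jog_arm", "data": {"motion": [{"travel":[-0.05,0.05,0.3],"angular":[0,0,0],"grip":1},{"travel":[0,0,0.4],"angular":[0,0,0],"grip":1},{"travel":[0,0,0.4],"angular":[0,0,0],"grip":1},{"travel":[0,0,0.3],"angular":[0,0,0],"grip":1},{"travel":[0,0,0.1],"angular":[0,0,0],"grip":1},{"travel":[0,0,0],"angular":[0,0,0],"grip":1},{"travel":[0,0,0],"angular":[0,0,0],"grip":1}]}}

```text
t: 39.98
tool_pos: [0.5403, -0.1622, 0.1139]
eef_rot: [-3.135, -0.2, 0.001]
contact_force: [0.3, -0.2, -2.2]
finger_gap: 0.0197
gripper_force: 40.0
```

Call:
{"op": "jog_arm", "data": {"motion": [{"travel":[0,0,0.07],"angular":[0,0,0],"grip":1},{"travel":[0,0,0],"angular":[0,0,0],"grip":1},{"travel":[0,0,0],"angular":[0,0,0],"grip":1}]}}

```text
t: 40.23
tool_pos: [0.5405, -0.1623, 0.1128]
eef_rot: [3.135, 0.2, 0.001]
contact_force: [-0.3, -0.0, -2.7]
finger_gap: 0.0196
gripper_force: 40.0
```

Call:
{"op": "jog_arm", "data": {"motion": [{"travel":[0,0,0.05],"angular":[0,0,0],"grip":1},{"travel":[0,0,0],"angular":[0,0,0],"grip":1},{"travel":[0,0,0],"angular":[0,0,0],"grip":1}]}}

```text
t: 40.48
tool_pos: [0.5403, -0.1622, 0.1113]
eef_rot: [3.135, 0.2, 0.0]
contact_force: [0.1, -0.7, -2.7]
finger_gap: 0.0198
gripper_force: 40.0
```

Call:
{"op": "jog_arm", "data": {"motion": [{"travel":[0,0,0.05],"angular":[0,0,0],"grip":1},{"travel":[0,0,0],"angular":[0,0,0],"grip":1},{"travel":[0,0,0],"angular":[0,0,0],"grip":1}]}}

```text
t: 40.73
tool_pos: [0.5406, -0.1623, 0.1111]
eef_rot: [3.135, 0.2, 0.001]
contact_force: [-2.8, 1.8, 5.3]
finger_gap: 0.0197
gripper_force: 40.0
```

Call:
{"op": "jog_arm", "data": {"motion": [{"travel":[0,0,0.05],"angular":[0,0,0],"grip":1},{"travel":[0,0,0],"angular":[0,0,0],"grip":1},{"travel":[0,0,0],"angular":[0,0,0],"grip":1}]}}

```text
t: 40.98
tool_pos: [0.5408, -0.1623, 0.1111]
eef_rot: [3.135, 0.2, 0.001]
contact_force: [-6.4, 1.8, 11.6]
finger_gap: 0.0197
gripper_force: 40.0
```

Contact came at the expected height. I back off the pressure, release and rise.

Call:
{"op": "jog_arm", "data": {"motion": [{"travel":[0,0,-0.07],"angular":[0,0,0],"grip":1},{"travel":[0,0,0],"angular":[0,0,0],"grip":1},{"travel":[0,0,0],"angular":[0,0,0],"grip":0.5},{"travel":[0,0,0],"angular":[0,0,0],"grip":0.5},{"travel":[0,0,0],"angular":[0,0,0],"grip":0.5},{"travel":[0,0,-0.3],"angular":[0,0,0],"grip":0.5},{"travel":[0,0,-0.5],"angular":[0,0,0],"grip":0.5},{"travel":[0,0,-0.8],"angular":[0,0,0],"grip":0.5},{"travel":[0,0,-0.8],"angular":[0,0,0],"grip":0.5},{"travel":[0,0,-0.8],"angular":[0,0,0],"grip":0.5}]}}

```text
t: 41.82
tool_pos: [0.5405, -0.1623, 0.1926]
eef_rot: [3.135, 0.2, 0.002]
contact_force: [1.2, 0.4, -0.3]
finger_gap: 0.0472
gripper_force: 0.0
```

Call:
{"op": "jog_arm", "data": {"motion": [{"travel":[-0.9,0,-0.3],"angular":[0,0,0],"grip":0.5},{"travel":[-0.9,0,-0.3],"angular":[0,0,0],"grip":0.5},{"travel":[-0.9,0,-0.3],"angular":[0,0,0],"grip":0.5},{"travel":[-0.9,0,-0.3],"angular":[0,0,0],"grip":0.5},{"travel":[0,0,0],"angular":[0,0,0],"grip":0.5},{"travel":[0,0,0],"angular":[0,0,0],"grip":0.5}]}}

```text
t: 42.32
tool_pos: [0.4512, -0.1741, 0.2222]
eef_rot: [3.133, 0.198, 0.004]
contact_force: [0.3, -0.2, 0.2]
finger_gap: 0.0471
gripper_force: 0.0
```

Run:
```python
from b import *
o=env.get_obs(); print(o['t'],o['tool_pos'],o['finger_gap'])
for n in('wrist','side','scene'):
    p=shot(n,'f'+n+'.png'); print(n,board(p,.095,(.541,-.161),7.3),[atz(p,m['xy'],.108)[:2] for m in finder.mark_of(p,'cover_handle')])
    if n=='side': a=cv2.resize(p['frame'][180:360,260:480],(396,324))
    if n=='wrist': b=cv2.resize(p['frame'][:260,140:460],(399,324))
cv2.imwrite('pics/fc.png',np.hstack([a,b])[:,:,::-1])
```

```text
42.3167 [ 0.4512 -0.1741  0.2222] 0.04713467598658188
wrist [126.0244   0.541   -0.161    8.3   ] [array([ 0.5391, -0.1583])]
side [85.3087  0.541  -0.1625  7.3   ] [array([ 0.5387, -0.162 ])]
scene [128.4729   0.5395  -0.1535   6.3   ] [array([ 0.5331, -0.1619])]
```

View pics/fc.png

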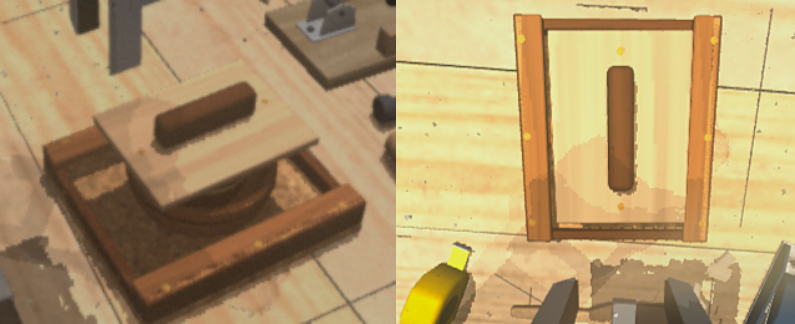

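The board lies level and centred on the nest, handle up (left crop (205,115)), aligned with the tray and with the gripper clear. I hand the job in.

```bash
python3 -c "
from workcell import ticket
print(ticket.finish_job())"
```

```text
the job is handed in; nothing more can be done
None
```

I handed the job in at about 42 s: lids 1, 3 and 4 (lid 2 was absent) are nested in the middle of the tray, with the cover board level and centred on top, handle up; no verdict came back.

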